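# Find the heavy side of a mixer drum and hold it down

## Robot

A 6-joint arm with a two-finger parallel gripper is mounted at the origin on the work surface. World frame = base frame: x ahead of the robot, y to its left, z up, the work surface at z = 0. Lengths are in m, angles in rad, forces in N, time in s.
With the tool pointing down it reaches from about 0.35 to 0.975 m from the base axis. Payload 4.9 kg.
Tool frame: the origin (TCP) lies midway between the tips of the shut fingers; the grasp point (between the pads) lies 19 mm behind it; z points along the fingers, y is the direction in which the jaws open and shut (so a half turn about z gives the same grasp; the last joint's range is limited). The gripper opens to 85 mm and grips with 20 to 120 N. Pads are 22 mm wide; open, the fingers measure 114 mm over their backs; the gripper's body (76 mm by 85 mm) begins 54 mm behind the grasp point. The pads swing forward as they close: fully open they stand 13 mm farther back than shut.
Start: joints at [-1.42, 0.053, 1.613, -0, 1.476, -0.119], TCP at [0.167, -0.602, 0.231] pointing down, gripper open.
Joint ranges: [-3.01, 3.01], [-1.01, 2.22], [0.06, 2.58], [-1.02, 4.17], [0.09, 2.62], [-3.14, 3.14]. Speed limits (rad/s): [2.57, 2.57, 3.14, 3.14, 3.14, 3.14].

## Interface

Orientations are given as a unit quaternion [w, x, y, z].
In Python, from plant import manip gives the robot as it stands. The module is installed in compiled form; this text tells all that it offers.
- The arm moves only by the tool move_arm, never from a script. Its argument "rows" is a list of rows, each an object of numbers: "tx", "ty", "tz": the shift along the tool's x, y, z in m; "ax", "ay", "az": the turn, a rotation vector about the tool's x, y, z in degrees; "jaw": the closure in counts, from 0 (fully open) to 255 (shut). In form: [{"tx": .., "ty": .., "tz": .., "ax": .., "ay": .., "az": .., "jaw": ..}, ...]. A call has 1 to 12 rows; each row shifts and turns the pose as measured when the row begins, along the tool's axes as they then stand; what a row does not reach is not made up. A row lasts 1/10 s, in which the tool goes at most 50 mm and 8.59 degrees, less where a joint would pass 70% of its speed; a pose out of reach is approached as far as the arm can. A call with a gripper value outside its range is refused whole. The fingers move at their own pace and stop on an object; the grip force is fixed at half the most. Time passes only in rows, so rows that do not move let the fingers close. It gives the time, the measured TCP pose, the force and the opening at its end, in the units of the state.
- manip.state(): the state, without advancing time (a new reading comes with each control period).
- manip.grab_frame(name): name is "scene" or "top" or "wrist"; returns a dict with "color" (400x640x3 uint8, red, green, blue), "intrinsics" (3x3 intrinsics, pixels), "R" (3x3) and "t" (3): a world point X has camera coordinates R X + t. Camera axes: x right, y down, z forward; pixel columns grow to the right and rows downward; lengths in m; the calibration is good to about 2 mm. A picture is of the moment at which its call begins. There is no depth.
- manip.job_done(): hands the job in, once; it reports no verdict.
The state is a dict: "time": time; "joint_pos": joint angles; "joint_vel": joint speeds; "joint_efforts": joint torques, N m; "tool_pos": TCP position; "tool_rot": TCP orientation; "contact_force": force on the tool from outside, world axes, zero at the start; "ft_torque": the same for the moment, N m; "gripper_width": opening from 0.0 (shut) to 1.0 (fully open).
Only numpy, scipy, OpenCV 4.12 (cv2) and the standard library are available. Lean on these libraries where they do the work, as an engineer would, in place of code of your own. Each camera call takes 0.05 s, during which the arm holds its last target.

## Task

The closed drum of the tilted mixer is unevenly loaded and I want to fit a balance weight opposite the heavy side. Lift the red crank handle out of the blue bin, push it fully home in the drum's orange socket, and crank the drum round with it to feel which side is heavy; then bring the heavy side to the lowest point of the tilted drum and finish holding it still there, with the handle seated and gripped in your fingers at the end (do not let go). Leave everything else on the bench where it is.

Things in the scene. Friction and masses are not known exactly. Their poses are not given: they have to be found in the camera images.
- handle_grip (a point): Middle of the round red grip (30 mm diameter, 50 mm tall, black band) of the loose crank handle, about 60 g, which stands upright in the bin. Own z points up the handle. Below the grip: steel collar (37 mm diameter, 5 mm thick, underside 35 mm above the foot), then round spigot (20 mm diameter, 35 mm long, foot chamfered). This point is 65 mm above the foot; total height 90 mm; any yaw will do.
- handle_foot (a point): Centre of the handle's foot, the chamfered lower end of its spigot, 65 mm below the middle of the grip; own z points up the handle.
- bin: Blue open bin, 190 x 170 mm, 45 mm high, walls and floor 5 mm, heavy, it stays put; origin at the centre of its underside. Handle, a yellow tip box and a green cap stand in it.
- mixer: White mixer base, fixed, 260 x 250 mm; origin: centre of underside. The drum's axle leans 35 degrees from vertical towards the base's -x (roughly to the robot), so the drum's lowest side is its -x side. Grey drum, 200 mm diameter, 45 mm thick. A hidden load of 0.45 to 0.7 kg, 66 mm from the axle, is fixed inside the shut drum where it cannot be seen, elsewhere every time.
- drum_hub (a point): Point on the drum's axle at the height of the socket's mouth, 35 mm out from the drum's face. Own z points out along the axle, away from the drum; own x points from the axle to the socket and turns with the drum.
- drum_socket (a point): Centre of the mouth of the orange socket, a tube 42 mm outside and 26 mm inside, 35 mm deep, standing on the drum's face 55 mm from the axle; it turns with the drum. Own z points out of the socket, parallel to the axle. Fully home, the handle's collar rests on this mouth; the handle turns freely in the socket, but pressing hard down the axle makes the collar drag.
- drum_socket_floor (a point): Centre of the socket's floor (the drum's face), 35 mm below its mouth along the axle.
- drum (a joint): Drum angle, rad, counter-clockwise positive looking at its face from above; 0: socket at the highest point, pi: at the lowest. It turns without end. Friction of 0.29 N m keeps it where it is left (no swinging by itself); the load adds or takes away up to 0.16 to 0.26 N m as it rises or sinks: 3 to 5 N at most at the handle.
- tip_box: Yellow box 50 x 75 x 28 mm in the bin, leave it; origin centre of underside.
- screw_cap: Green cap, 38 mm diameter, 22 mm high, in the bin, leave it; origin centre of underside.
- reagent: Amber jar, 66 mm diameter, 130 mm high, leave it; origin centre of underside.
- beaker: White beaker, 72 mm diameter, 85 mm high, leave it; origin centre of underside.
- remote: Grey hand-held controller 150 x 65 x 18 mm, leave it; origin centre of underside.
- roll: White paper tape roll, 60 mm diameter, 50 mm high, leave it; origin centre of underside.
Mind the look-alikes: they are no part of the job. Leave any purple or turquoise look-alike of the part that bears handle_grip alone.

How it is judged:
By the outcome, as a careful person would: the job done as asked, in the order asked, and still so for the second after the job is handed in, while the arm keeps its last pose, push and grip.
It also fails if it takes over 69 s, if anything falls off the work surface, if the arm or the gripper's body presses on something with over 40 N, if the wrist force passes 120 N, or if a joint passes its speed limit or range.

## Working session

There is one attempt and no reset: what is moved stays moved. The work goes in short steps, Python scripts to look and compute and a tool call to move; the robot and the scene stay as the last step left them, time stands still between calls to the robot, and variables do not carry over. Pictures are saved under pics/ and viewed, and the job is handed in when it is done.

Besides the shell and the picture viewer there is one more tool, called as name(argument=value, ...), one argument or row to a line, values as JSON. move_arm: Moves the arm, as the interface text tells. Its arguments: {"type":"object","properties":{"rows":{"type":"array"}},"required":["rows"]}

```bash
mkdir -p pics; cat > h.py <<'E'
import numpy as np, cv2, json
from plant import manip
def grab(n,save=None):
    f=manip.grab_frame(n)
    if save: cv2.imwrite(f'pics/{save}.png',f['color'][:,:,::-1])
    np.savez(f'pics/{save or n}.npz',K=f['intrinsics'],R=f['R'],t=f['t'],c=f['color'])
    return f
def ray(f,u,v):
    K,R,t=f['intrinsics'],f['R'],f['t']
    K=np.array(K);R=np.array(R);t=np.array(t)
    d=R.T@np.linalg.solve(K,[u,v,1]); return -R.T@t, d/np.linalg.norm(d)
def onz(f,u,v,z):
    o,d=ray(f,u,v); return o+d*(z-o[2])/d[2]
def proj(f,X):
    c=np.array(f['R'])@np.array(X)+np.array(f['t']); p=np.array(f['intrinsics'])@c; return p[:2]/p[2]
def load(s):
    z=np.load(f'pics/{s}.npz'); return dict(color=z['c'],intrinsics=z['K'],R=z['R'],t=z['t'])
E
python3 - <<'E'
from h import *
for n in ['scene','top','wrist']:
    f=grab(n,n+'0'); print(n,-np.array(f['R']).T@np.array(f['t']))
print(manip.state())
E
```

```text
scene [1.2868328  0.4107223  1.11991742]
top [ 0.4314412  -0.01632046  1.16402215]
wrist [ 0.23205899 -0.58270064  0.37258436]
{'time': 0.15, 'joint_pos': array([-1.42000563e+00,  5.32153366e-02,  1.61396035e+00, -4.58352946e-06,
        1.47600289e+00, -1.18993674e-01]), 'joint_vel': array([ 0.00211027, -0.00015408, -0.00457384,  0.00144481,  0.00126072,
        0.00098553]), 'joint_efforts': array([-1.64083995e-04, -3.94243348e+01, -3.70720661e+01, -2.21495925e-04,
        4.65661433e-03, -1.98425255e-05]), 'tool_pos': array([ 0.16650772, -0.60191472,  0.23035006]), 'tool_rot': array([-7.92827237e-04,  9.90915495e-01,  1.34483650e-01, -1.48874252e-05]), 'contact_force': array([0.31054769, 0.1808918 , 0.11571395]), 'ft_torque': array([ 0.03437699, -0.01555228, -0.00684656]), 'gripper_width': 1.0044033362108349}
```

View pics/scene0.png

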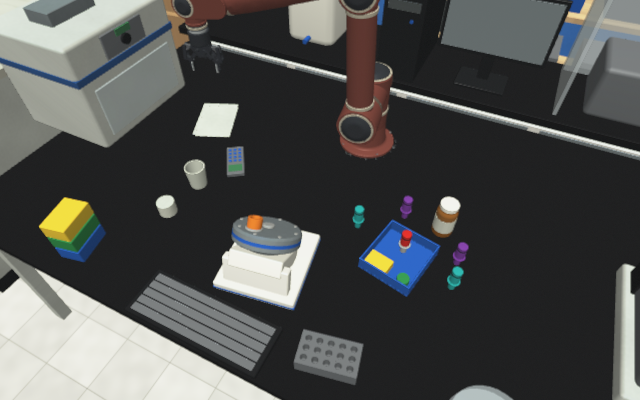

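View pics/top0.png

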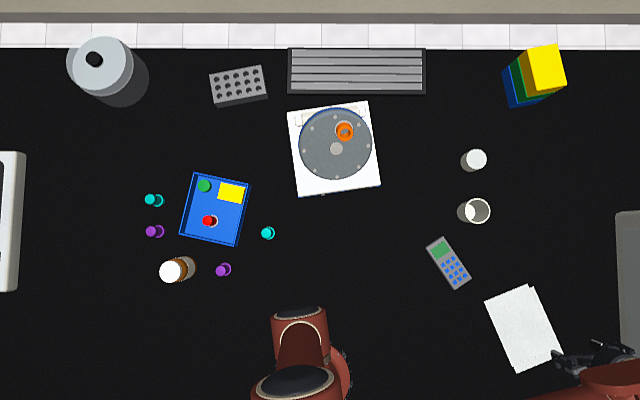

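View pics/wrist0.png

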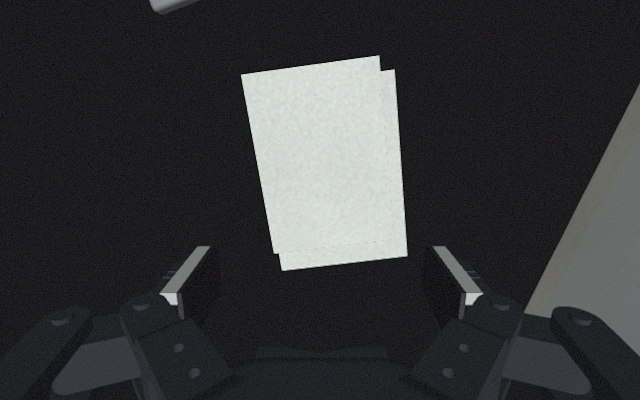

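Candidates for the handle in the top view are red (209,221) in the bin, turquoise (153,200) and (267,233), and purple (154,231) and (223,270). By the description I choose the red one at (209,221). I'll crop closely and measure.

```bash
cat >> h.py <<'E'
def tri(fs,ps):
    A=np.zeros((3,3));b=np.zeros(3)
    rs=[ray(f,*p) for f,p in zip(fs,ps)]
    for o,d in rs:
        M=np.eye(3)-np.outer(d,d);A+=M;b+=M@o
    X=np.linalg.solve(A,b)
    return X,[np.linalg.norm(np.cross(X-o,d)) for o,d in rs]
def mask(f,col):
    h=cv2.cvtColor(f['color'],cv2.COLOR_RGB2HSV);H,S,V=h[...,0],h[...,1],h[...,2]
    if col=='red': m=((H<5)|(H>174))&(S>190)&(V>80)
    if col=='orange': m=(H>=6)&(H<=16)&(S>180)&(V>120)
    if col=='blue': m=(H>100)&(H<125)&(S>150)&(V>60)
    return m.astype(np.uint8)
def blobs(m,mn=15):
    n,l,s,c=cv2.connectedComponentsWithStats(m)
    return [(c[i].round(1).tolist(),s[i].tolist()) for i in range(1,n) if s[i][4]>=mn]
E
python3 - <<'E'
from h import *
T,S=load('top0'),load('scene0')
for f,n in((T,'top'),(S,'scene')):
    for c in['red','orange','blue']: print(n,c,blobs(mask(f,c)))
a=cv2.resize(T['color'][165:250,170:255],(400,400),interpolation=cv2.INTER_NEAREST)
b=cv2.resize(T['color'][95:200,282:387],(400,400),interpolation=cv2.INTER_NEAREST)
c=cv2.resize(S['color'][200:310,210:320],(400,300),interpolation=cv2.INTER_CUBIC)
d=cv2.resize(S['color'][215:295,355:445],(400,300),interpolation=cv2.INTER_CUBIC)
cv2.imwrite('pics/crop0.png',np.vstack([np.hstack([a,b])[:300*400//300],])[:,:,::-1])
cv2.imwrite('pics/crop1.png',np.hstack([c,d])[:,:,::-1])
E
```

```text
top red [([208.3, 220.3], [202, 216, 14, 10, 95])]
top orange [([344.1, 131.6], [336, 123, 17, 18, 210]), ([181.1, 267.1], [174, 259, 11, 21, 47])]
top blue [([513.1, 90.3], [501, 65, 42, 44, 485]), ([323.2, 115.5], [300, 108, 57, 27, 83]), ([212.7, 211.9], [178, 171, 73, 76, 3125]), ([464.5, 275.1], [463, 273, 4, 5, 15]), ([450.5, 276.1], [449, 274, 4, 5, 15])]
scene red [([406.5, 234.7], [402, 231, 9, 9, 63]), ([404.5, 242.5], [401, 239, 9, 7, 39])]
scene orange [([254.4, 221.4], [248, 215, 14, 14, 180])]
scene blue [([380.6, 11.7], [378, 0, 7, 25, 108]), ([576.4, 5.2], [569, 0, 16, 12, 133]), ([411.1, 21.5], [409, 20, 5, 4, 15]), ([93.1, 62.1], [0, 22, 171, 67, 903]), ([568.1, 36.4], [559, 23, 22, 33, 395]), ([305.8, 39.6], [302, 36, 8, 8, 37]), ([400.5, 256.7], [358, 219, 83, 78, 2799]), ([84.1, 246.2], [55, 224, 51, 38, 604]), ([264.2, 244.0], [232, 232, 68, 17, 182])]
```

View pics/crop0.png

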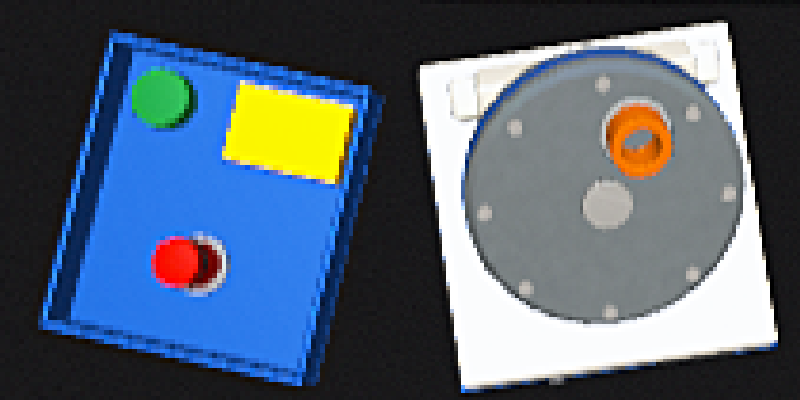

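View pics/crop1.png

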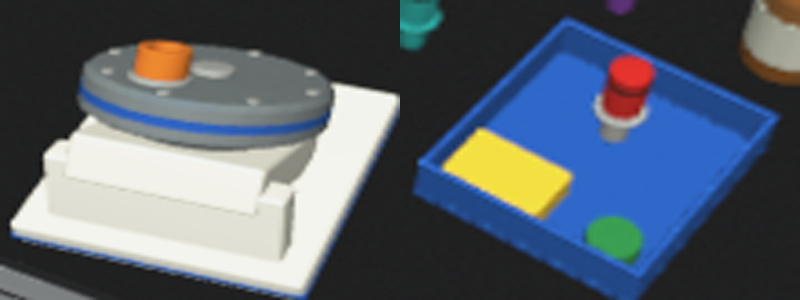

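```bash
python3 - <<'E'
from h import *
T,S=load('top0'),load('scene0')
k=4.706
def tb(x,y): return (282+(x-400)/3.81-.4,95+y/3.81-.4)
def sc(x,y): return (210+x/3.636-.4,200+y/2.727-.4)
print('handle top',tri([T,S],[(207.5,220.4),(407.0,234.2)]))
print('  onz .095',onz(T,207.5,220.4,.095), onz(S,407,234.2,.095))
print('hub cap',tri([T,S],[tb(607,205),sc(212,69)]))
# mouth: ring outer
print('mouth',tri([T,S],[tb(640,139),sc(165,46)]))
C=[tb(420,65),tb(728,22),tb(776,345),tb(462,390)]
for z in(0.0,.02,):
    P=np.array([onz(T,*c,z) for c in C]);print(P.round(3)); print([np.linalg.norm(P[i]-P[(i+1)%4]).round(3) for i in range(4)])
    print(P.mean(0), [np.degrees(np.arctan2(*(P[i]-P[j])[1::-1])).round(1) for i,j in((0,3),(1,2),(0,1),(3,2))])
B=[(110,33),(382,97),(305,383),(40,325)]
P=np.array([onz(T,170+x/k-.4,165+y/k-.4,.045) for x,y in B]);print('bin',P.round(3),P.mean(0))
print('yellow',onz(T,170+297/k,165+133/k,.033),'green',onz(T,170+162/k,165+98/k,.027))
E
```

```text
handle top (array([0.45582754, 0.30368657, 0.08730879]), [np.float64(0.0013640998884144118), np.float64(0.0013640998884146135)])
  onz .095 [0.45621406 0.30011878 0.095     ] [0.46117757 0.30563114 0.095     ]
hub cap (array([ 0.65133371, -0.05608187,  0.15302766]), [np.float64(0.00024378287456190426), np.float64(0.00024378287456199997)])
mouth (array([ 0.68198635, -0.07424498,  0.21422635]), [np.float64(0.001264887608486527), np.float64(0.0012648876084865137)])
[[ 0.799  0.091  0.   ]
 [ 0.837 -0.16   0.   ]
 [ 0.572 -0.199  0.   ]
 [ 0.533  0.053  0.   ]]
[np.float64(0.254), np.float64(0.268), np.float64(0.254), np.float64(0.269)]
[ 0.68540561 -0.05360489  0.        ] [np.float64(8.2), np.float64(8.3), np.float64(98.5), np.float64(98.8)]
[[ 0.793  0.089  0.02 ]
 [ 0.83  -0.157  0.02 ]
 [ 0.57  -0.195  0.02 ]
 [ 0.532  0.052  0.02 ]]
[np.float64(0.249), np.float64(0.263), np.float64(0.25), np.float64(0.264)]
[ 0.68104204 -0.05296428  0.02      ] [np.float64(8.2), np.float64(8.3), np.float64(98.5), np.float64(98.8)]
bin [[0.602 0.363 0.045]
 [0.563 0.19  0.045]
 [0.384 0.233 0.045]
 [0.417 0.4   0.045]] [0.4913482  0.29668759 0.045     ]
yellow [0.53941187 0.24435387 0.033     ] green [0.56154499 0.33295639 0.027     ]
```

The crop confirms the choice: red grip with a black band and steel collar at top (208,220), scene (407,234). The orange socket mouth is at top (344,131). I'll add a move helper and start.

```bash
cat >> h.py <<'E'
from scipy.spatial.transform import Rotation as Ro
def Rt(s=None):
    s=s or manip.state(); q=s['tool_rot']; return Ro.from_quat([q[1],q[2],q[3],q[0]])
def plan(p,R=None):
    s=manip.state();R0=Rt(s)
    d=np.array(p)-s['tool_pos']; t=R0.inv().apply(d)
    print('t',s['time'],'pos',s['tool_pos'].round(4),'F',np.round(s['contact_force'],2),'w',round(s['gripper_width'],3),'q',s['joint_pos'].round(2))
    print(' tool shift mm',(t*1000).round(1),'|',round(np.linalg.norm(t)*1000,1))
    if R is not None:
        rv=(R0.inv()*R).as_rotvec(degrees=True); print(' rot deg',rv.round(2))
def mix(yaw):
    xm=np.array([np.cos(yaw),np.sin(yaw),0]);ym=np.array([-np.sin(yaw),np.cos(yaw),0]);z=np.array([0,0,1.])
    s,c=np.sin(np.radians(35)),np.cos(np.radians(35))
    n=-s*xm+c*z; u=c*xm+s*z
    return n,u,ym
def toolR(z,xhint):
    z=z/np.linalg.norm(z); x=xhint-z*(xhint@z); x/=np.linalg.norm(x); return Ro.from_matrix(np.c_[x,np.cross(z,x),z])
E
python3 - <<'E'
from h import *
yaw=np.radians(8.3); xm=np.array([np.cos(yaw),np.sin(yaw),0])
D=toolR(np.array([0,0,-1.]),xm)
plan([.42,-.35,.25],D)
plan([.42,.302,.25],D)
E
```

```text
t 0.15 pos [ 0.1665 -0.6019  0.2304] F [0.31 0.18 0.12] w 1.004 q [-1.42  0.05  1.61 -0.    1.48 -0.12]
 tool shift mm [ 311.5 -175.3  -19.3] | 357.9
 rot deg [-0.09 -0.    7.16]
t 0.15 pos [ 0.1665 -0.6019  0.2304] F [0.31 0.18 0.12] w 1.004 q [-1.42  0.05  1.61 -0.    1.48 -0.12]
 tool shift mm [ 485.2 -803.7  -18.3] | 939.0
 rot deg [-0.09 -0.    7.16]
```

move_arm(
  rows=[
    {"tx": 0.039, "ty": -0.022, "tz": -0.002, "ax": 0, "ay": 0, "az": 0, "jaw": 0},
    {"tx": 0.039, "ty": -0.022, "tz": -0.002, "ax": 0, "ay": 0, "az": 0, "jaw": 0},
    {"tx": 0.039, "ty": -0.022, "tz": -0.002, "ax": 0, "ay": 0, "az": 0, "jaw": 0},
    {"tx": 0.039, "ty": -0.022, "tz": -0.002, "ax": 0, "ay": 0, "az": 0, "jaw": 0},
    {"tx": 0.039, "ty": -0.022, "tz": -0.002, "ax": 0, "ay": 0, "az": 0, "jaw": 0},
    {"tx": 0.039, "ty": -0.022, "tz": -0.002, "ax": 0, "ay": 0, "az": 0, "jaw": 0},
    {"tx": 0.039, "ty": -0.022, "tz": -0.002, "ax": 0, "ay": 0, "az": 0, "jaw": 0},
    {"tx": 0.039, "ty": -0.022, "tz": -0.002, "ax": 0, "ay": 0, "az": 0, "jaw": 0},
    {"tx": 0, "ty": 0, "tz": 0, "ax": 0, "ay": 0, "az": 7, "jaw": 0},
  ],
)

```text
time: 1.05
tool_pos: [0.4277, -0.3393, 0.2433]
tool_rot: [-0.003, 0.998, 0.07, -0.0]
contact_force: [-0.1, -0.2, 0.4]
gripper_width: 1.002
```

```bash
python3 - <<'E'
from h import *
yaw=np.radians(8.3); xm=np.array([np.cos(yaw),np.sin(yaw),0])
D=toolR(np.array([0,0,-1.]),xm)
plan([.44,.302,.25],D)
E
```

```text
t 1.05 pos [ 0.4277 -0.3393  0.2433] F [-0.09 -0.17  0.43] w 1.002 q [-0.81 -0.14  1.78  0.    1.51  0.62]
 tool shift mm [ 101.1 -633.5   -2.4] | 641.5
 rot deg [-0.39  0.01 -0.33]
```

move_arm(
  rows=[
    {"tx": 0.008, "ty": -0.048, "tz": 0, "ax": 0, "ay": 0, "az": 0, "jaw": 0},
    {"tx": 0.008, "ty": -0.048, "tz": 0, "ax": 0, "ay": 0, "az": 0, "jaw": 0},
    {"tx": 0.008, "ty": -0.048, "tz": 0, "ax": 0, "ay": 0, "az": 0, "jaw": 0},
    {"tx": 0.008, "ty": -0.048, "tz": 0, "ax": 0, "ay": 0, "az": 0, "jaw": 0},
    {"tx": 0.008, "ty": -0.048, "tz": 0, "ax": 0, "ay": 0, "az": 0, "jaw": 0},
    {"tx": 0.008, "ty": -0.048, "tz": 0, "ax": 0, "ay": 0, "az": 0, "jaw": 0},
    {"tx": 0.008, "ty": -0.048, "tz": 0, "ax": 0, "ay": 0, "az": 0, "jaw": 0},
    {"tx": 0.008, "ty": -0.048, "tz": 0, "ax": 0, "ay": 0, "az": 0, "jaw": 0},
    {"tx": 0.008, "ty": -0.048, "tz": 0, "ax": 0, "ay": 0, "az": 0, "jaw": 0},
    {"tx": 0.008, "ty": -0.048, "tz": 0, "ax": 0, "ay": 0, "az": 0, "jaw": 0},
    {"tx": 0.008, "ty": -0.048, "tz": 0, "ax": 0, "ay": 0, "az": 0, "jaw": 0},
    {"tx": 0.008, "ty": -0.048, "tz": 0, "ax": 0, "ay": 0, "az": 0, "jaw": 0},
  ],
)

```text
time: 2.25
tool_pos: [0.4421, 0.2563, 0.2448]
tool_rot: [-0.004, 0.998, 0.065, 0.0]
contact_force: [0.4, -0.2, 0.4]
gripper_width: 0.997
```

```bash
python3 - <<'E'
from h import *
grab('wrist','w1')
plan([.44,.302,.25])
E
```

```text
t 2.3 pos [0.4411 0.2624 0.2446] F [-3.92  1.    0.19] w 1.0 q [ 0.38 -0.23  1.86  0.01  1.51  1.82]
 tool shift mm [  4.3 -39.4  -4.9] | 40.0
```

View pics/w1.png

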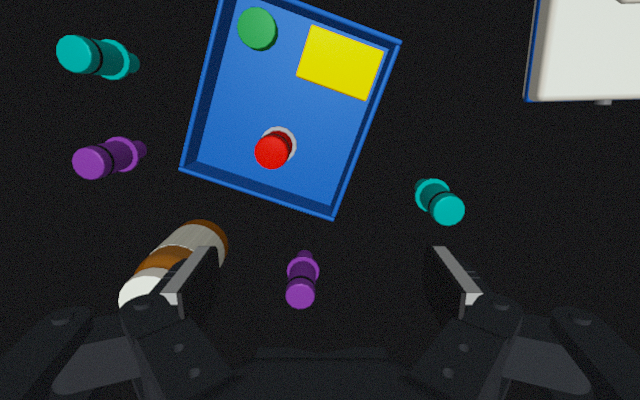

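The wrist view shows the red handle's top at about (271,151) in the bin, with the yellow box and green cap above it. I'll cast that ray onto z = 0.095.

```bash
python3 - <<'E'
from h import *
W=load('w1')
h=cv2.cvtColor(W['color'],cv2.COLOR_RGB2HSV)
print(blobs(mask(W,'red')))
m=(((h[...,0]<8)|(h[...,0]>172))&(h[...,1]>170)&(h[...,2]>190)).astype(np.uint8);print(blobs(m))
p=onz(W,271,151,.095);print(p)
p2=np.r_[p[:2],.16]
plan(p2)
T=load('top0');S=load('scene0')
print(tri([W,T,S],[(271,151),(207.5,220.4),(407.0,234.2)]))
print(proj(T,p),proj(S,p))
E
```

```text
[([272.6, 150.1], [255, 131, 37, 38, 984])]
[([270.4, 152.2], [255, 137, 32, 32, 804])]
[0.45597364 0.30340702 0.095     ]
t 2.3 pos [0.4411 0.2624 0.2446] F [-3.92  1.    0.19] w 1.0 q [ 0.38 -0.23  1.86  0.01  1.51  1.82]
 tool shift mm [ 20.2 -37.5  85.1] | 95.2
(array([0.45531614, 0.30394028, 0.08711659]), [np.float64(0.0009070501551472337), np.float64(0.0017953113790891507), np.float64(0.000981165215097545)])
[206.33234321 220.47203616] [406.83159045 232.69155493]
```

move_arm(
  rows=[
    {"tx": 0.01, "ty": -0.019, "tz": 0.02, "ax": 0, "ay": 0, "az": 0, "jaw": 0},
    {"tx": 0.01, "ty": -0.018, "tz": 0.03, "ax": 0, "ay": 0, "az": 0, "jaw": 0},
    {"tx": 0, "ty": 0, "tz": 0.03, "ax": 0, "ay": 0, "az": 0, "jaw": 0},
    {"tx": 0, "ty": 0, "tz": 0, "ax": 0, "ay": 0, "az": 0, "jaw": 0},
  ],
)

```text
time: 2.7
tool_pos: [0.4552, 0.309, 0.1633]
tool_rot: [-0.007, 0.997, 0.072, 0.001]
contact_force: [-0.5, -0.4, -1.0]
gripper_width: 0.999
```

```bash
python3 - <<'E'
from h import *
grab('wrist','w2')
yaw=np.radians(8.3); xm=np.array([np.cos(yaw),np.sin(yaw),0])
D=toolR(np.array([0,0,-1.]),xm)
plan([.4555,.3035,.054],D)
E
```

```text
t 2.75 pos [0.4565 0.3095 0.1659] F [ 0.78 -0.49  0.36] w 1.003 q [ 0.45 -0.08  1.86  0.01  1.36  1.88]
 tool shift mm [ -2.6   7.5 111.8] | 112.1
 rot deg [-0.87 -0.37 -0.03]
```

View pics/w2.png

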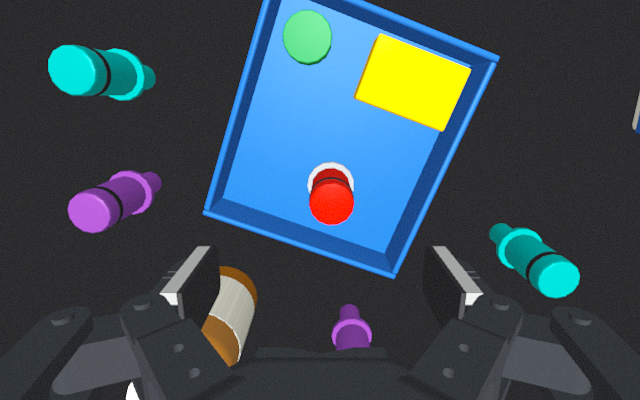

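The red top is now at (331,203), between the fingers but to the right of centre. I'll refine the position.

```bash
python3 - <<'E'
from h import *
W=load('w2')
p=onz(W,331,203,.095);print(p)
yaw=np.radians(8.3); xm=np.array([np.cos(yaw),np.sin(yaw),0])
D=toolR(np.array([0,0,-1.]),xm)
plan(np.r_[(p[:2]+[.4555,.3037])/2,.054],D)
E
```

```text
[0.45555909 0.30432869 0.095     ]
t 2.75 pos [0.4565 0.3095 0.1659] F [ 0.78 -0.49  0.36] w 1.003 q [ 0.45 -0.08  1.86  0.01  1.36  1.88]
 tool shift mm [ -2.5   7.  111.8] | 112.1
 rot deg [-0.87 -0.37 -0.03]
```

move_arm(
  rows=[
    {"tx": -0.002, "ty": 0.006, "tz": 0, "ax": -0.8, "ay": -0.4, "az": 0, "jaw": 0},
    {"tx": 0, "ty": 0, "tz": 0.028, "ax": 0, "ay": 0, "az": 0, "jaw": 0},
    {"tx": 0, "ty": 0, "tz": 0.028, "ax": 0, "ay": 0, "az": 0, "jaw": 0},
    {"tx": 0, "ty": 0, "tz": 0.02, "ax": 0, "ay": 0, "az": 0, "jaw": 0},
    {"tx": 0, "ty": 0, "tz": 0, "ax": 0, "ay": 0, "az": 0, "jaw": 0},
  ],
)

```text
time: 3.25
tool_pos: [0.4621, 0.3026, 0.0999]
tool_rot: [-0.002, 0.997, 0.07, 0.008]
contact_force: [-1.1, -0.2, -0.4]
gripper_width: 0.998
```

```bash
python3 - <<'E'
from h import *
yaw=np.radians(8.3); xm=np.array([np.cos(yaw),np.sin(yaw),0])
D=toolR(np.array([0,0,-1.]),xm)
plan([.4555,.304,.054],D)
E
```

```text
t 3.25 pos [0.4621 0.3026 0.0999] F [-1.06 -0.21 -0.44] w 0.998 q [ 0.45 -0.01  1.91 -0.    1.23  1.88]
 tool shift mm [-7.1 -2.2 45.8] | 46.4
 rot deg [-0.17 -0.89 -0.22]
```

move_arm(
  rows=[
    {"tx": -0.006, "ty": -0.002, "tz": 0.01, "ax": 0, "ay": -0.9, "az": 0, "jaw": 0},
    {"tx": 0, "ty": 0, "tz": 0.02, "ax": 0, "ay": 0, "az": 0, "jaw": 0},
    {"tx": 0, "ty": 0, "tz": 0.012, "ax": 0, "ay": 0, "az": 0, "jaw": 0},
    {"tx": 0, "ty": 0, "tz": 0, "ax": 0, "ay": 0, "az": 0, "jaw": 0},
  ],
)

```text
time: 3.65
tool_pos: [0.4602, 0.305, 0.0641]
tool_rot: [-0.003, 0.998, 0.07, 0.004]
contact_force: [-1.8, -0.1, -0.2]
gripper_width: 0.998
```

```bash
python3 - <<'E'
from h import *
yaw=np.radians(8.3); xm=np.array([np.cos(yaw),np.sin(yaw),0])
D=toolR(np.array([0,0,-1.]),xm)
plan([.4555,.304,.054],D)
E
```

```text
t 3.65 pos [0.4602 0.305  0.0641] F [-1.8  -0.05 -0.24] w 0.998 q [0.45 0.04 1.92 0.   1.17 1.88]
 tool shift mm [-4.8  0.4 10.1] | 11.2
 rot deg [-0.35 -0.52 -0.32]
```

move_arm(
  rows=[
    {"tx": -0.005, "ty": 0, "tz": 0.006, "ax": 0, "ay": -0.5, "az": 0, "jaw": 0},
    {"tx": -0.001, "ty": 0, "tz": 0.006, "ax": 0, "ay": 0, "az": 0, "jaw": 120},
    {"tx": 0, "ty": 0, "tz": 0, "ax": 0, "ay": 0, "az": 0, "jaw": 255},
    {"tx": 0, "ty": 0, "tz": 0, "ax": 0, "ay": 0, "az": 0, "jaw": 255},
    {"tx": 0, "ty": 0, "tz": 0, "ax": 0, "ay": 0, "az": 0, "jaw": 255},
    {"tx": 0, "ty": 0, "tz": 0, "ax": 0, "ay": 0, "az": 0, "jaw": 255},
  ],
)

```text
time: 4.25
tool_pos: [0.4556, 0.3051, 0.0546]
tool_rot: [-0.004, 0.998, 0.07, 0.002]
contact_force: [-0.2, -0.5, -1.5]
gripper_width: 0.338
```

```bash
python3 - <<'E'
from h import *
yaw=np.radians(8.3); xm=np.array([np.cos(yaw),np.sin(yaw),0])
D=toolR(np.array([0,0,-1.]),xm)
plan([.4555,.304,.054],D)
grab('wrist','w3')
E
```

```text
t 4.25 pos [0.4556 0.3051 0.0546] F [-0.16 -0.47 -1.54] w 0.338 q [0.45 0.05 1.93 0.01 1.16 1.88]
 tool shift mm [-0.2  1.1  0.6] | 1.3
 rot deg [-0.43 -0.22 -0.31]
```

View pics/w3.png

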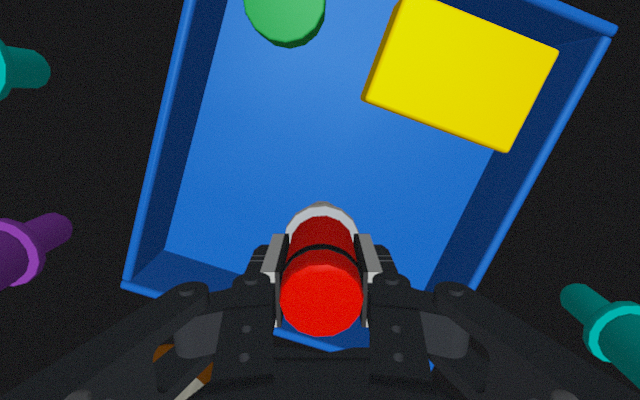

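The grip is good: the red handle sits between the pads at about (321,290) in the wrist view, opening about 29 mm. Next is the lift.

move_arm(
  rows=[
    {"tx": 0, "ty": 0, "tz": -0.02, "ax": 0, "ay": 0, "az": 0, "jaw": 255},
    {"tx": 0, "ty": 0, "tz": -0.04, "ax": 0, "ay": 0, "az": 0, "jaw": 255},
    {"tx": 0, "ty": 0, "tz": -0.04, "ax": 0, "ay": 0, "az": 0, "jaw": 255},
    {"tx": 0, "ty": 0, "tz": -0.04, "ax": 0, "ay": 0, "az": 0, "jaw": 255},
  ],
)

```text
time: 4.7
tool_pos: [0.4503, 0.3015, 0.1899]
tool_rot: [-0.0, 0.998, 0.07, -0.007]
contact_force: [0.8, 0.5, -0.6]
gripper_width: 0.336
```

```bash
python3 - <<'E'
from h import *
n,u,ym=mix(np.radians(8.3))
M=np.array([.682,-.0742,.2142])
plan(M+.13*n-.068*u,toolR(-n,u))
E
```

```text
t 4.7 pos [0.4503 0.3015 0.1899] F [ 0.84  0.45 -0.62] w 0.336 q [ 0.45 -0.11  1.84  0.01  1.42  1.88]
 tool shift mm [ 45.8 404.8 -93.2] | 417.9
 rot deg [-1.000e-02  3.576e+01 -3.500e-01]
```

move_arm(
  rows=[
    {"tx": 0.005, "ty": 0.03, "tz": -0.015, "ax": 0, "ay": 0, "az": 0, "jaw": 255},
    {"tx": 0.005, "ty": 0.045, "tz": -0.012, "ax": 0, "ay": 0, "az": 0, "jaw": 255},
    {"tx": 0.005, "ty": 0.045, "tz": -0.012, "ax": 0, "ay": 0, "az": 0, "jaw": 255},
    {"tx": 0.005, "ty": 0.045, "tz": -0.012, "ax": 0, "ay": 0, "az": 0, "jaw": 255},
    {"tx": 0.005, "ty": 0.045, "tz": -0.012, "ax": 0, "ay": 0, "az": 0, "jaw": 255},
    {"tx": 0.005, "ty": 0.045, "tz": -0.012, "ax": 0, "ay": 0, "az": 0, "jaw": 255},
    {"tx": 0.005, "ty": 0.045, "tz": -0.01, "ax": 0, "ay": 0, "az": 0, "jaw": 255},
    {"tx": 0.005, "ty": 0.045, "tz": -0.01, "ax": 0, "ay": 0, "az": 0, "jaw": 255},
    {"tx": 0.005, "ty": 0.045, "tz": 0, "ax": 0, "ay": 0, "az": 0, "jaw": 255},
    {"tx": 0, "ty": 0, "tz": 0, "ax": 0, "ay": 7, "az": 0, "jaw": 255},
    {"tx": 0, "ty": 0, "tz": 0, "ax": 0, "ay": 7, "az": 0, "jaw": 255},
    {"tx": 0, "ty": 0, "tz": 0, "ax": 0, "ay": 7, "az": 0, "jaw": 255},
  ],
)

```text
time: 5.9
tool_pos: [0.5604, -0.0936, 0.2954]
tool_rot: [-0.016, 0.98, 0.07, 0.188]
contact_force: [-1.0, 0.3, -1.1]
gripper_width: 0.335
```

```bash
python3 - <<'E'
from h import *
n,u,ym=mix(np.radians(8.3))
M=np.array([.682,-.0742,.2142])
plan(M+.13*n-.068*u,toolR(-n,u))
E
```

```text
t 5.9 pos [ 0.5604 -0.0936  0.2954] F [-1.    0.31 -1.09] w 0.335 q [-0.39 -0.35  1.9   0.2   1.27  1.01]
 tool shift mm [-11.7  -1.6  10.1] | 15.5
 rot deg [-0.19 13.22 -0.24]
```

move_arm(
  rows=[
    {"tx": -0.01, "ty": -0.001, "tz": 0.006, "ax": 0, "ay": 6, "az": 0, "jaw": 255},
    {"tx": 0, "ty": 0, "tz": 0, "ax": 0, "ay": 6, "az": 0, "jaw": 255},
    {"tx": 0, "ty": 0, "tz": 0, "ax": 0, "ay": 0, "az": 0, "jaw": 255},
    {"tx": 0, "ty": 0, "tz": 0, "ax": 0, "ay": 0, "az": 0, "jaw": 255},
  ],
)

```text
time: 6.3
tool_pos: [0.5506, -0.0946, 0.2843]
tool_rot: [-0.023, 0.954, 0.066, 0.292]
contact_force: [0.6, -0.3, 0.2]
gripper_width: 0.335
```

```bash
python3 - <<'E'
from h import *
grab('wrist','w4')
n,u,ym=mix(np.radians(8.3))
M=np.array([.682,-.0742,.2142])
plan(M+.13*n-.068*u,toolR(-n,u))
W=load('w4'); print(blobs(mask(W,'orange')))
print(proj(W,M), proj(W,M-.035*n))
E
```

```text
t 6.35 pos [ 0.5508 -0.0945  0.2843] F [-0.24  0.45 -0.37] w 0.336 q [-0.47 -0.5   2.07  0.37  1.09  0.87]
 tool shift mm [ 0.6 -1.1  3.6] | 3.8
 rot deg [-0.04  0.91 -0.4 ]
[]
[320.13032841  89.04073604] [320.23929088  88.76930618]
```

View pics/w4.png

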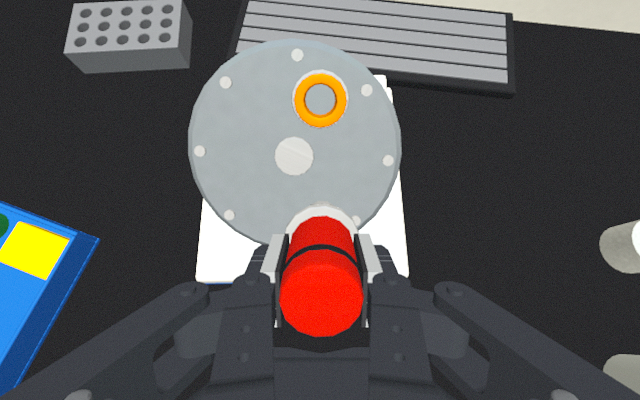

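The wrist view looks straight down the axle: orange ring centre at about (320,100), hub cap at (294,156). I'll fit the circles.

```bash
python3 - <<'E'
from h import *
W,T,S=load('w4'),load('top0'),load('scene0')
h=cv2.cvtColor(W['color'],cv2.COLOR_RGB2HSV)
m=((h[...,0]>=8)&(h[...,0]<=28)&(h[...,1]>180)&(h[...,2]>150)).astype(np.uint8);m[200:]=0
cs,hi=cv2.findContours(m,cv2.RETR_CCOMP,cv2.CHAIN_APPROX_NONE)
for c in cs:
    if len(c)>20: print('ring',cv2.fitEllipse(c))
g=((abs(h[...,0].astype(int)-100)<25)&(h[...,2]>110)&(h[...,1]<60)&(h[...,1]>5)).astype(np.uint8)
lab=W['color'][150,250],W['color'][156,294];print(lab,h[150,250],h[156,294])
b=cv2.Canny(W['color'],60,150)
cir=cv2.HoughCircles(cv2.cvtColor(W['color'],cv2.COLOR_RGB2GRAY),cv2.HOUGH_GRADIENT,1,50,param1=120,param2=30,minRadius=95,maxRadius=115);print(cir)
cir=cv2.HoughCircles(cv2.cvtColor(W['color'],cv2.COLOR_RGB2GRAY)[120:200,240:340],cv2.HOUGH_GRADIENT,1,50,param1=60,param2=12,minRadius=14,maxRadius=24);print(cir)
print(W['intrinsics'],'cam',-W['R'].T@W['t'],'axis',W['R'][2])
s=manip.state();print(Rt(s).as_matrix()[:,2])
def tb(x,y): return (282+(x-400)/3.81-.4,95+y/3.81-.4)
def sc(x,y): return (210+x/3.636-.4,200+y/2.727-.4)
print('mouth',tri([W,T,S],[(320,100),tb(640,139),sc(165,46)]))
print('cap',tri([W,T,S],[(294,156),tb(607,205),sc(212,69)]))
E
```

```text
ring ((319.9334411621094, 99.99601745605469), (50.40988540649414, 52.18613052368164), 0.8612717986106873)
ring ((319.9040222167969, 98.96797180175781), (31.903024673461914, 32.36521530151367), 5.891880035400391)
(array([170, 178, 181], dtype=uint8), array([221, 220, 215], dtype=uint8)) [ 98  15 181] [ 25   7 221]
[[[293.5 142.5 105.6]]]
[[[54.5 37.5 18.1]]]
[[342.79887136   0.         320.91990734]
 [  0.         342.79887136 190.7998563 ]
 [  0.           0.           1.        ]] cam [ 0.52698898 -0.09758078  0.44117919] axis [ 0.30702938  0.04717635 -0.95053004]
[ 0.55451561  0.08172959 -0.82815017]
mouth (array([ 0.67970177, -0.07525427,  0.2091056 ]), [np.float64(0.003478755657604498), np.float64(0.004133767109319833), np.float64(0.001296646741385176)])
cap (array([ 0.65086209, -0.05545809,  0.15287819]), [np.float64(0.0015787110444124787), np.float64(0.0010365232601800326), np.float64(0.0005446640428128422)])
```

```bash
python3 - <<'E'
from h import *
W,T,S=load('w4'),load('top0'),load('scene0')
cap=np.array([.6509,-.0555,.1529])
for yd in (7.5,8.3,9):
  n,u,ym=mix(np.radians(yd))
  for c in (.0,.003,.006):
    hub=cap+(.035-c)*n
    o,d=ray(W,319.9,99.7); X=o+d*(((hub-o)@n)/(d@n))
    r=X-hub; print(yd,c,X.round(4),'r',np.linalg.norm(r).round(4),'a',np.arctan2(r@ym,r@u).round(3),proj(T,X).round(1),proj(S,X).round(1), 'depth',((W['R']@X+W['t'])[2]).round(4))
# bolts in wrist view: rays onto face plane
pts=[(297,55),(367,90),(388,160),(229,215),(199,151),(225,82),(357,222)]
n,u,ym=mix(np.radians(8.3))
for c in(0,.003,.006):
    f0=cap-c*n
    P=[]
    for p in pts:
        o,d=ray(W,*p);X=o+d*(((f0-o)@n)/(d@n));P.append([(X-f0)@u,(X-f0)@ym])
    P=np.array(P);A=np.c_[2*P,np.ones(len(P))];s=np.linalg.lstsq(A,(P**2).sum(1),rcond=None)[0]
    print('bolt circle centre off u,y',s[:2].round(4),'R',np.sqrt(s[2]+s[:2]@s[:2]).round(4),(np.hypot(*(P-s[:2]).T)*1000).round(1))
E
```

```text
7.5 0.0 [ 0.6749 -0.075   0.2105] r 0.0553 a -0.419 [344.3 134.4] [255.8 215.4] depth 0.2657
7.5 0.003 [ 0.6766 -0.0747  0.208 ] r 0.0552 a -0.419 [344.2 134.1] [255.6 216.4] depth 0.2686
7.5 0.006 [ 0.6782 -0.0745  0.2055] r 0.0551 a -0.419 [344.  133.7] [255.5 217.5] depth 0.2715
8.3 0.0 [ 0.675  -0.075   0.2104] r 0.0552 a -0.425 [344.3 134.4] [255.8 215.5] depth 0.2659
8.3 0.003 [ 0.6767 -0.0747  0.2079] r 0.0551 a -0.426 [344.2 134. ] [255.6 216.5] depth 0.2688
8.3 0.006 [ 0.6783 -0.0745  0.2053] r 0.055 a -0.427 [344.  133.7] [255.5 217.5] depth 0.2717
9 0.0 [ 0.6751 -0.075   0.2103] r 0.055 a -0.431 [344.3 134.4] [255.8 215.5] depth 0.2661
9 0.003 [ 0.6767 -0.0747  0.2077] r 0.055 a -0.432 [344.2 134. ] [255.6 216.6] depth 0.269
9 0.006 [ 0.6784 -0.0745  0.2052] r 0.0549 a -0.433 [344.  133.6] [255.5 217.6] depth 0.2719
bolt circle centre off u,y [-0.0011  0.0012] R 0.0869 [86.8 86.9 86.2 86.3 87.  87.3 87.9]
bolt circle centre off u,y [-0.0017  0.0014] R 0.0878 [87.7 87.8 87.  87.1 87.9 88.2 88.7]
bolt circle centre off u,y [-0.0023  0.0017] R 0.0886 [88.5 88.6 87.8 87.9 88.7 89.  89.6]
```

```bash
python3 - <<'E'
from h import *
n,u,ym=mix(np.radians(8.3))
X=np.array([.6762,-.0747,.2085])
plan(X+.0616*n,toolR(-n,u))
E
```

```text
t 6.35 pos [ 0.5508 -0.0945  0.2843] F [-0.24  0.45 -0.37] w 0.336 q [-0.47 -0.5   2.07  0.37  1.09  0.87]
 tool shift mm [61.7 -1.9 72.4] | 95.1
 rot deg [-0.04  0.91 -0.4 ]
```

move_arm(
  rows=[
    {"tx": 0.02, "ty": -0.001, "tz": 0, "ax": 0, "ay": 0.9, "az": -0.4, "jaw": 255},
    {"tx": 0.025, "ty": -0.001, "tz": 0.01, "ax": 0, "ay": 0, "az": 0, "jaw": 255},
    {"tx": 0.016, "ty": 0, "tz": 0.02, "ax": 0, "ay": 0, "az": 0, "jaw": 255},
    {"tx": 0, "ty": 0, "tz": 0.02, "ax": 0, "ay": 0, "az": 0, "jaw": 255},
    {"tx": 0, "ty": 0, "tz": 0, "ax": 0, "ay": 0, "az": 0, "jaw": 255},
    {"tx": 0, "ty": 0, "tz": 0, "ax": 0, "ay": 0, "az": 0, "jaw": 255},
  ],
)

```text
time: 6.95
tool_pos: [0.6375, -0.0797, 0.285]
tool_rot: [-0.021, 0.951, 0.072, 0.3]
contact_force: [-1.0, 0.4, -1.0]
gripper_width: 0.337
```

```bash
python3 - <<'E'
from h import *
n,u,ym=mix(np.radians(8.3))
X=np.array([.6762,-.0747,.2085])
plan(X+.0616*n,toolR(-n,u))
E
```

```text
t 6.95 pos [ 0.6375 -0.0797  0.285 ] F [-0.98  0.45 -0.99] w 0.337 q [-0.36 -0.28  1.91  0.34  0.99  0.94]
 tool shift mm [-11.9   0.5  23.5] | 26.3
 rot deg [-0.01  0.02  0.39]
```

move_arm(
  rows=[
    {"tx": -0.01, "ty": 0, "tz": 0.01, "ax": 0, "ay": 0, "az": 0.4, "jaw": 255},
    {"tx": -0.001, "ty": 0, "tz": 0.01, "ax": 0, "ay": 0, "az": 0, "jaw": 255},
    {"tx": 0, "ty": 0, "tz": 0, "ax": 0, "ay": 0, "az": 0, "jaw": 255},
  ],
)

```text
time: 7.25
tool_pos: [0.64, -0.0797, 0.2627]
tool_rot: [-0.021, 0.951, 0.069, 0.3]
contact_force: [-0.8, 0.3, -1.9]
gripper_width: 0.34
```

```bash
python3 - <<'E'
from h import *
n,u,ym=mix(np.radians(8.3))
X=np.array([.6762,-.0747,.2085])
plan(X+.0616*n,toolR(-n,u))
E
```

```text
t 7.25 pos [ 0.64   -0.0797  0.2627] F [-0.76  0.35 -1.85] w 0.34 q [-0.36 -0.26  1.94  0.35  0.95  0.93]
 tool shift mm [-1.2  0.2  3.7] | 3.9
 rot deg [ 0.06 -0.04  0.  ]
```

Aligned to about 1 mm. Settle and take a look before entering.

move_arm(
  rows=[
    {"tx": -0.001, "ty": 0, "tz": 0.002, "ax": 0, "ay": 0, "az": 0, "jaw": 255},
    {"tx": 0, "ty": 0, "tz": 0, "ax": 0, "ay": 0, "az": 0, "jaw": 255},
  ],
)

```text
time: 7.45
tool_pos: [0.6399, -0.0799, 0.26]
tool_rot: [-0.021, 0.951, 0.069, 0.3]
contact_force: [0.2, -0.3, -1.1]
gripper_width: 0.337
```

```bash
python3 - <<'E'
from h import *
n,u,ym=mix(np.radians(8.3))
X=np.array([.6762,-.0747,.2085])
plan(X+.0616*n,toolR(-n,u))
w=grab('wrist','w5');s=grab('scene','s5')
plan(X+.0146*n,toolR(-n,u))
a=cv2.resize(w['color'][90:290,220:420],(400,400),interpolation=cv2.INTER_CUBIC)
b=cv2.resize(s['color'][180:260,215:295],(400,400),interpolation=cv2.INTER_CUBIC)
cv2.imwrite('pics/c5.png',np.hstack([a,b])[:,:,::-1])
E
```

```text
t 7.45 pos [ 0.6399 -0.0799  0.26  ] F [ 0.15 -0.33 -1.08] w 0.337 q [-0.36 -0.26  1.94  0.35  0.94  0.93]
 tool shift mm [0.5 0.1 1.6] | 1.7
 rot deg [ 0.07 -0.02 -0.02]
t 7.55 pos [ 0.6402 -0.08    0.2608] F [ 0.62 -0.06  0.37] w 0.335 q [-0.36 -0.26  1.94  0.35  0.94  0.93]
 tool shift mm [-0.3 -0.1 49.1] | 49.1
 rot deg [ 0.09 -0.09 -0.02]
```

View pics/c5.png

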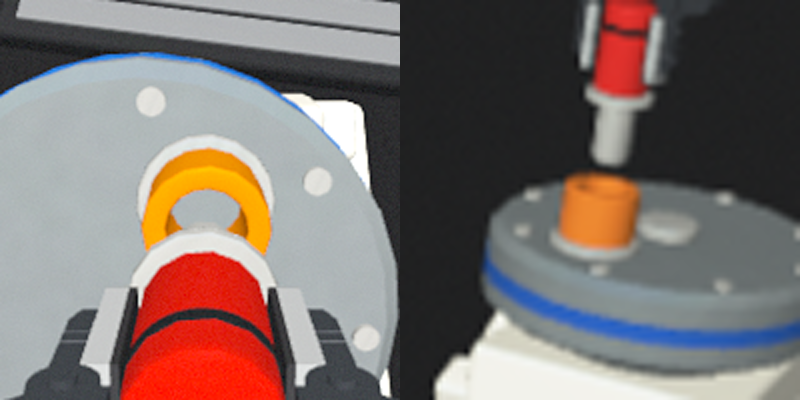

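The wrist view shows the collar in line with the ring, and in the scene view the foot is just above the mouth. Now a slow insertion.

move_arm(
  rows=[
    {"tx": 0, "ty": 0, "tz": 0.01, "ax": 0, "ay": 0, "az": 0, "jaw": 255},
    {"tx": 0, "ty": 0, "tz": 0.007, "ax": 0, "ay": 0, "az": 0, "jaw": 255},
    {"tx": 0, "ty": 0, "tz": 0.005, "ax": 0, "ay": 0, "az": 0, "jaw": 255},
  ],
)

```text
time: 7.85
tool_pos: [0.6541, -0.0785, 0.2436]
tool_rot: [-0.02, 0.951, 0.069, 0.302]
contact_force: [-0.5, -0.4, 0.2]
gripper_width: 0.337
```

```bash
cat >> h.py <<'E'
X0=np.array([.6762,-.0747,.2085])
def loc(X=X0,yd=8.3):
    n,u,ym=mix(np.radians(yd)); s=manip.state(); d=s['tool_pos']-X; F=s['contact_force']
    print('t',round(s['time'],2),'rel u,y,n mm',(np.array([d@u,d@ym,d@n])*1000).round(1),'F u,y,n',np.round([F@u,F@ym,F@n],2),'w',round(s['gripper_width'],3),'dr',(Rt(s).inv()*toolR(-n,u)).as_rotvec(degrees=True).round(2),'tq',np.round(s['ft_torque'],2))
E
python3 -c "
from h import *
loc()"
```

```text
t 7.85 rel u,y,n mm [ 1.8 -0.6 41.6] F u,y,n [-0.36 -0.36  0.53] w 0.337 dr [ 0.19 -0.26  0.01] tq [-0.06  0.3   0.02]
```

move_arm(
  rows=[
    {"tx": -0.0015, "ty": 0, "tz": 0.007, "ax": 0, "ay": 0, "az": 0, "jaw": 255},
    {"tx": 0, "ty": 0, "tz": 0.007, "ax": 0, "ay": 0, "az": 0, "jaw": 255},
    {"tx": 0, "ty": 0, "tz": 0.004, "ax": 0, "ay": 0, "az": 0, "jaw": 255},
  ],
)

```text
time: 8.15
tool_pos: [0.6639, -0.0769, 0.2255]
tool_rot: [-0.021, 0.951, 0.069, 0.301]
contact_force: [-0.5, -0.2, -0.5]
gripper_width: 0.339
```

```bash
python3 -c "
from h import *
loc()"
```

```text
t 8.15 rel u,y,n mm [-0.5 -0.4 21.1] F u,y,n [-0.73 -0.15 -0.06] w 0.339 dr [ 0.14 -0.17 -0.  ] tq [-0.12  0.31  0.03]
```

move_arm(
  rows=[
    {"tx": 0, "ty": 0, "tz": 0.004, "ax": 0, "ay": 0, "az": 0, "jaw": 255},
    {"tx": 0, "ty": 0, "tz": 0.002, "ax": 0, "ay": 0, "az": 0, "jaw": 255},
    {"tx": 0, "ty": 0, "tz": 0.001, "ax": 0, "ay": 0, "az": 0, "jaw": 255},
  ],
)

```text
time: 8.45
tool_pos: [0.6677, -0.0762, 0.2194]
tool_rot: [-0.021, 0.951, 0.069, 0.3]
contact_force: [-19.1, -1.2, 12.2]
gripper_width: 0.334
```

```bash
python3 -c "
from h import *
loc()"
```

```text
t 8.45 rel u,y,n mm [-0.8 -0.2 13.9] F u,y,n [-8.62  1.56 20.93] w 0.334 dr [ 0.07 -0.    0.07] tq [0.12 1.66 0.26]
```

Contact is at the expected depth (13.9 mm against 14.6 predicted). Ease the pressure and check.

move_arm(
  rows=[
    {"tx": 0, "ty": 0, "tz": -0.0008, "ax": 0, "ay": 0, "az": 0, "jaw": 255},
    {"tx": 0, "ty": 0, "tz": 0, "ax": 0, "ay": 0, "az": 0, "jaw": 255},
  ],
)

```text
time: 8.65
tool_pos: [0.6676, -0.0765, 0.2213]
tool_rot: [-0.021, 0.951, 0.069, 0.301]
contact_force: [0.3, -0.2, -0.9]
gripper_width: 0.336
```

```bash
python3 -c "
from h import *
loc()
w=grab('wrist','w6');s=grab('scene','s6')
loc()
a=cv2.resize(w['color'][90:290,220:420],(400,400),interpolation=cv2.INTER_CUBIC)
b=cv2.resize(s['color'][180:260,215:295],(400,400),interpolation=cv2.INTER_CUBIC)
cv2.imwrite('pics/c6.png',np.hstack([a,b])[:,:,::-1])"
```

```text
t 8.65 rel u,y,n mm [ 0.2 -0.6 15.5] F u,y,n [-0.26 -0.21 -0.89] w 0.336 dr [ 0.12 -0.08  0.1 ] tq [-0.05  0.31 -0.06]
t 8.75 rel u,y,n mm [-0.2 -0.5 15.2] F u,y,n [ 0.29  0.03 -0.21] w 0.335 dr [ 0.1  -0.05  0.09] tq [-0.03  0.3  -0.03]
```

View pics/c6.png

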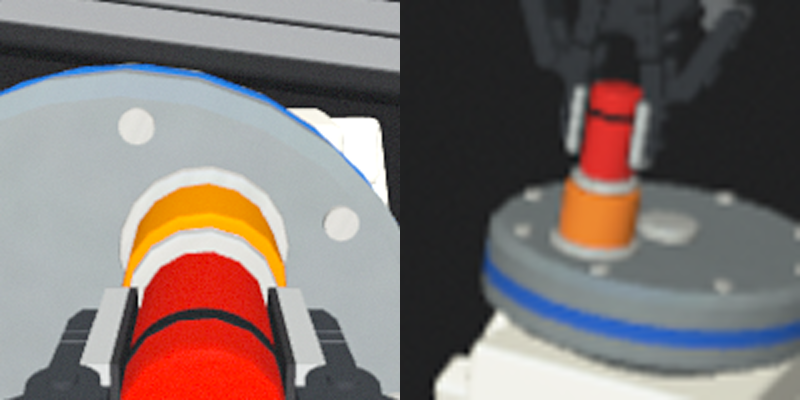

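The handle is home: the collar rests on the mouth in both views, and the force is about zero at n≈15 mm. Now I'll crank and log forces, with a helper that works out the next rows.

```bash
cat >> h.py <<'E'
YD=8.3; A0=-0.426
def hubp():
    n,u,ym=mix(np.radians(YD)); return X0-.055*(np.cos(A0)*u+np.sin(A0)*ym)
def log(dth=6,N=3,calls=1,ncmd=15.0,rec=True):
    n,u,ym=mix(np.radians(YD)); s=manip.state(); d=s['tool_pos']-hubp(); F=s['contact_force']
    a=np.arctan2(d@ym,d@u); r=np.hypot(d@u,d@ym)
    rad=np.cos(a)*u+np.sin(a)*ym; tan=-np.sin(a)*u+np.cos(a)*ym
    rec_=[s['time'],a,r*1e3,d@n*1e3,F@tan,F@rad,F@n,F@u,F@ym]
    if rec: open('log.txt','a').write(' '.join('%.4f'%v for v in rec_)+'\n')
    print('t%.2f a=%.1fdeg r=%.1f n=%.1f Ftan %.2f Frad %.2f Fn %.2f'%(s['time'],np.degrees(a),r*1e3,d@n*1e3,F@tan,F@rad,F@n))
    p=np.array([d@u,d@ym]);th=a
    out=[]
    for c in range(calls):
      for k in range(N):
        th+=np.radians(dth); q=.055*np.array([np.cos(th),np.sin(th)])
        dd=q-p;p=q
        out.append((round(dd[0],4),round(-dd[1],4)))
    out[0]=out[0]+(round((d@n)-ncmd*1e-3,4),)
    print([tuple(float(v) for v in o) for o in out])
E
python3 -c "
from h import *
log(6,3)"
```

```text
t8.75 a=-24.9deg r=55.1 n=15.2 Ftan 0.15 Frad 0.25 Fn -0.21
[(0.0021, -0.0054, 0.0002), (0.0016, -0.0055), (0.001, -0.0057)]
```

move_arm(
  rows=[
    {"tx": 0.002, "ty": -0.0054, "tz": 0.0003, "ax": 0, "ay": 0, "az": 0, "jaw": 255},
    {"tx": 0.0016, "ty": -0.0055, "tz": 0, "ax": 0, "ay": 0, "az": 0, "jaw": 255},
    {"tx": 0.001, "ty": -0.0057, "tz": 0, "ax": 0, "ay": 0, "az": 0, "jaw": 255},
  ],
)

```text
time: 9.05
tool_pos: [0.6687, -0.0639, 0.2222]
tool_rot: [-0.015, 0.951, 0.069, 0.3]
contact_force: [0.9, -6.3, -0.1]
gripper_width: 0.339
```

```bash
python3 -c "
from h import *
log(6,3)"
```

```text
t9.05 a=-11.6deg r=54.2 n=14.6 Ftan -6.22 Frad 1.23 Fn -0.12
[(0.0016, -0.0055, -0.0004), (0.0003, -0.0058), (-0.0003, -0.0057)]
```

move_arm(
  rows=[
    {"tx": 0.0014, "ty": -0.0057, "tz": -0.0002, "ax": 0, "ay": 0, "az": 0, "jaw": 255},
    {"tx": 0.0003, "ty": -0.0058, "tz": 0, "ax": 0, "ay": 0, "az": 0, "jaw": 255},
    {"tx": -0.0003, "ty": -0.0058, "tz": 0, "ax": 0, "ay": 0, "az": 0, "jaw": 255},
  ],
)

```text
time: 9.35
tool_pos: [0.6679, -0.0511, 0.223]
tool_rot: [-0.009, 0.951, 0.069, 0.3]
contact_force: [-0.0, -6.3, -0.2]
gripper_width: 0.334
```

```bash
sed -i "s/    p=np.array(\[d@u,d@ym\]);th=a/    print('dr',(Rt(s).inv()*toolR(-n,u)).as_rotvec(degrees=True).round(2)); p=np.array([d@u,d@ym]);th=a/" h.py
python3 -c "
from h import *
log(6,3)"
```

```text
t9.35 a=1.9deg r=54.5 n=14.7 Ftan -6.16 Frad -1.05 Fn 0.37
dr [1.44 0.07 0.43]
[(0.0, -0.0058, -0.0003), (-0.0011, -0.0057), (-0.0017, -0.0055)]
```

move_arm(
  rows=[
    {"tx": 0, "ty": -0.0058, "tz": 0, "ax": 0.8, "ay": 0, "az": 0.3, "jaw": 255},
    {"tx": -0.0011, "ty": -0.0057, "tz": 0, "ax": 0.4, "ay": 0, "az": 0, "jaw": 255},
    {"tx": -0.0017, "ty": -0.0056, "tz": 0, "ax": 0.4, "ay": 0, "az": 0, "jaw": 255},
  ],
)

```text
time: 9.65
tool_pos: [0.6644, -0.038, 0.2221]
tool_rot: [-0.018, 0.951, 0.07, 0.301]
contact_force: [1.6, -4.8, -0.3]
gripper_width: 0.34
```

```bash
python3 -c "
from h import *
log(6,3)"
```

```text
t9.65 a=16.2deg r=54.9 n=14.8 Ftan -4.94 Frad -0.87 Fn -0.72
dr [ 0.4  -0.11  0.29]
[(-0.0018, -0.0055, -0.0002), (-0.0025, -0.0052), (-0.003, -0.0049)]
```

move_arm(
  rows=[
    {"tx": -0.0018, "ty": -0.0055, "tz": 0, "ax": 0.5, "ay": 0, "az": 0.2, "jaw": 255},
    {"tx": -0.0025, "ty": -0.0053, "tz": 0, "ax": 0.3, "ay": 0, "az": 0, "jaw": 255},
    {"tx": -0.003, "ty": -0.005, "tz": 0, "ax": 0.3, "ay": 0, "az": 0, "jaw": 255},
  ],
)

```text
time: 9.95
tool_pos: [0.6576, -0.0247, 0.2195]
tool_rot: [-0.025, 0.95, 0.071, 0.303]
contact_force: [1.9, -3.5, 0.1]
gripper_width: 0.335
```

```bash
python3 -c "
from h import *
log(6,3)"
```

```text
t9.95 a=32.0deg r=55.7 n=15.5 Ftan -3.77 Frad -1.03 Fn -0.70
dr [-0.41 -0.38  0.13]
[(-0.0039, -0.0044, 0.0005), (-0.0038, -0.0043), (-0.0042, -0.0039)]
```

move_arm(
  rows=[
    {"tx": -0.0038, "ty": -0.0045, "tz": 0.0006, "ax": 0, "ay": -0.3, "az": 0.1, "jaw": 255},
    {"tx": -0.0038, "ty": -0.0043, "tz": 0.0003, "ax": 0.2, "ay": 0, "az": 0, "jaw": 255},
    {"tx": -0.0042, "ty": -0.0039, "tz": 0, "ax": 0.2, "ay": 0, "az": 0, "jaw": 255},
  ],
)

```text
time: 10.25
tool_pos: [0.6465, -0.0124, 0.2128]
tool_rot: [-0.028, 0.951, 0.072, 0.301]
contact_force: [0.8, -4.5, -1.0]
gripper_width: 0.336
```

```bash
python3 -c "
from h import *
log(6,3)"
```

```text
t10.25 a=50.4deg r=56.1 n=15.2 Ftan -2.56 Frad -3.84 Fn -0.88
dr [-0.79 -0.18  0.07]
[(-0.0053, -0.0026, 0.0002), (-0.005, -0.0029), (-0.0052, -0.0024)]
```

move_arm(
  rows=[
    {"tx": -0.0053, "ty": -0.0027, "tz": 0.0003, "ax": -0.5, "ay": -0.1, "az": 0, "jaw": 255},
    {"tx": -0.005, "ty": -0.0029, "tz": 0.0002, "ax": 0, "ay": 0, "az": 0, "jaw": 255},
    {"tx": -0.0053, "ty": -0.0024, "tz": 0, "ax": 0, "ay": 0, "az": 0, "jaw": 255},
  ],
)

```text
time: 10.55
tool_pos: [0.632, -0.0051, 0.2032]
tool_rot: [-0.024, 0.951, 0.07, 0.301]
contact_force: [2.5, -4.3, -0.1]
gripper_width: 0.335
```

```bash
python3 -c "
from h import *
log(6,3)"
```

```text
t10.55 a=69.7deg r=56.0 n=15.0 Ftan -2.96 Frad -3.86 Fn -1.14
dr [-0.28 -0.15  0.09]
[(-0.0058, -0.0008, -0.0), (-0.0056, -0.0011), (-0.0057, -0.0005)]
```

move_arm(
  rows=[
    {"tx": -0.0058, "ty": -0.0006, "tz": 0.0003, "ax": -0.2, "ay": -0.1, "az": 0, "jaw": 255},
    {"tx": -0.0056, "ty": -0.0009, "tz": 0.0002, "ax": 0, "ay": 0, "az": 0, "jaw": 255},
    {"tx": -0.0057, "ty": -0.0003, "tz": 0, "ax": 0, "ay": 0, "az": 0, "jaw": 255},
  ],
)

```text
time: 10.85
tool_pos: [0.6171, -0.0042, 0.1926]
tool_rot: [-0.023, 0.951, 0.07, 0.301]
contact_force: [2.6, -2.3, 0.4]
gripper_width: 0.336
```

```bash
python3 -c "
from h import *
log(6,3)"
```

```text
t10.85 a=88.6deg r=55.6 n=14.7 Ftan -2.12 Frad -2.57 Fn -0.98
dr [-0.16 -0.12  0.07]
[(-0.0058, 0.0007, -0.0003), (-0.0057, 0.0008), (-0.0056, 0.0013)]
```

move_arm(
  rows=[
    {"tx": -0.0058, "ty": 0.0009, "tz": 0.0003, "ax": -0.1, "ay": -0.1, "az": 0, "jaw": 255},
    {"tx": -0.0057, "ty": 0.0009, "tz": 0.0002, "ax": 0, "ay": 0, "az": 0, "jaw": 255},
    {"tx": -0.0055, "ty": 0.0014, "tz": 0, "ax": 0, "ay": 0, "az": 0, "jaw": 255},
  ],
)

```text
time: 11.15
tool_pos: [0.6035, -0.009, 0.1826]
tool_rot: [-0.023, 0.951, 0.07, 0.301]
contact_force: [2.9, -0.5, 0.9]
gripper_width: 0.338
```

```bash
python3 -c "
from h import *
log(6,3)"
```

```text
t11.15 a=106.8deg r=55.2 n=14.6 Ftan -2.42 Frad -1.74 Fn -0.92
dr [-0.12 -0.13  0.04]
[(-0.0054, 0.0021, -0.0004), (-0.0052, 0.0025), (-0.0049, 0.003)]
```

move_arm(
  rows=[
    {"tx": -0.0054, "ty": 0.0022, "tz": 0.0003, "ax": -0.1, "ay": -0.1, "az": 0, "jaw": 255},
    {"tx": -0.0052, "ty": 0.0026, "tz": 0, "ax": 0, "ay": 0, "az": 0, "jaw": 255},
    {"tx": -0.0049, "ty": 0.0031, "tz": 0, "ax": 0, "ay": 0, "az": 0, "jaw": 255},
  ],
)

```text
time: 11.45
tool_pos: [0.5917, -0.0188, 0.1734]
tool_rot: [-0.022, 0.951, 0.069, 0.301]
contact_force: [4.0, 0.0, 1.4]
gripper_width: 0.333
```

```bash
python3 -c "
from h import *
log(6,3)"
```

```text
t11.45 a=125.5deg r=55.0 n=14.6 Ftan -3.01 Frad -2.82 Fn -1.16
dr [-0.07 -0.13  0.01]
[(-0.0045, 0.0036, -0.0004), (-0.0041, 0.004), (-0.0037, 0.0044)]
```

move_arm(
  rows=[
    {"tx": -0.0044, "ty": 0.0037, "tz": 0.0003, "ax": 0, "ay": -0.1, "az": 0, "jaw": 255},
    {"tx": -0.004, "ty": 0.0041, "tz": 0, "ax": 0, "ay": 0, "az": 0, "jaw": 255},
    {"tx": -0.0036, "ty": 0.0044, "tz": 0, "ax": 0, "ay": 0, "az": 0, "jaw": 255},
  ],
)

```text
time: 11.75
tool_pos: [0.5835, -0.0327, 0.1662]
tool_rot: [-0.023, 0.951, 0.069, 0.301]
contact_force: [4.4, 1.8, 2.4]
gripper_width: 0.338
```

```bash
python3 -c "
from h import *
log(6,3)"
```

```text
t11.75 a=144.0deg r=54.8 n=14.5 Ftan -3.98 Frad -3.50 Fn -0.75
dr [-0.16 -0.11 -0.04]
[(-0.0033, 0.0047, -0.0005), (-0.0026, 0.0051), (-0.0021, 0.0054)]
```

move_arm(
  rows=[
    {"tx": -0.0031, "ty": 0.0048, "tz": 0.0003, "ax": 0, "ay": -0.1, "az": 0, "jaw": 255},
    {"tx": -0.0025, "ty": 0.0051, "tz": 0, "ax": 0, "ay": 0, "az": 0, "jaw": 255},
    {"tx": -0.002, "ty": 0.0054, "tz": 0, "ax": 0, "ay": 0, "az": 0, "jaw": 255},
  ],
)

```text
time: 12.05
tool_pos: [0.5797, -0.0488, 0.1618]
tool_rot: [-0.025, 0.951, 0.069, 0.3]
contact_force: [5.0, 4.7, 3.4]
gripper_width: 0.342
```

```bash
python3 -c "
from h import *
log(6,3)"
```

```text
t12.05 a=162.0deg r=54.5 n=14.4 Ftan -5.80 Frad -5.03 Fn -0.41
dr [-0.35 -0.09 -0.13]
[(-0.0019, 0.0054, -0.0006), (-0.0009, 0.0057), (-0.0003, 0.0057)]
```

move_arm(
  rows=[
    {"tx": -0.0013, "ty": 0.0054, "tz": 0.0003, "ax": -0.2, "ay": -0.1, "az": -0.1, "jaw": 255},
    {"tx": -0.0006, "ty": 0.0056, "tz": 0, "ax": -0.2, "ay": 0, "az": 0, "jaw": 255},
    {"tx": 0, "ty": 0.0057, "tz": 0, "ax": -0.2, "ay": 0, "az": 0, "jaw": 255},
  ],
)

```text
time: 12.35
tool_pos: [0.5801, -0.0636, 0.1602]
tool_rot: [-0.024, 0.951, 0.068, 0.299]
contact_force: [2.1, 7.1, 5.5]
gripper_width: 0.338
```

```bash
python3 -c "
from h import *
log(6,3)"
```

```text
t12.35 a=177.7deg r=54.2 n=14.1 Ftan -6.93 Frad -5.44 Fn 2.69
dr [-0.25  0.07 -0.19]
[(-0.0007, 0.0057, -0.0009), (0.0007, 0.0057), (0.0013, 0.0056)]
```

move_arm(
  rows=[
    {"tx": 0.0002, "ty": 0.0057, "tz": -0.0004, "ax": -0.3, "ay": 0, "az": -0.1, "jaw": 255},
    {"tx": 0.0009, "ty": 0.0057, "tz": 0, "ax": -0.2, "ay": 0, "az": 0, "jaw": 255},
    {"tx": 0.0015, "ty": 0.0055, "tz": 0, "ax": -0.2, "ay": 0, "az": 0, "jaw": 255},
  ],
)

```text
time: 12.65
tool_pos: [0.5826, -0.0757, 0.1606]
tool_rot: [-0.026, 0.952, 0.068, 0.297]
contact_force: [-4.6, 8.7, 8.9]
gripper_width: 0.337
```

```bash
python3 -c "
from h import *
log(6,3)"
```

```text
t12.65 a=-169.1deg r=54.3 n=13.9 Ftan -8.60 Frad -4.11 Fn 9.20
dr [-0.4   0.34 -0.28]
[(0.0007, 0.0057, -0.0011), (0.002, 0.0054), (0.0025, 0.0052)]
```

move_arm(
  rows=[
    {"tx": 0.0012, "ty": 0.0056, "tz": -0.001, "ax": -0.4, "ay": 0.2, "az": -0.2, "jaw": 255},
    {"tx": 0.002, "ty": 0.0054, "tz": -0.0003, "ax": -0.2, "ay": 0.1, "az": 0, "jaw": 255},
    {"tx": 0.0026, "ty": 0.0052, "tz": 0, "ax": -0.2, "ay": 0, "az": 0, "jaw": 255},
  ],
)

```text
time: 12.95
tool_pos: [0.5863, -0.0848, 0.1622]
tool_rot: [-0.028, 0.952, 0.069, 0.296]
contact_force: [-7.7, 8.1, 9.7]
gripper_width: 0.335
```

```bash
python3 -c "
from h import *
log(6,3)"
```

```text
t12.95 a=-158.7deg r=54.3 n=14.0 Ftan -8.42 Frad -3.62 Fn 11.67
dr [-0.74  0.46 -0.3 ]
[(0.0017, 0.0055, -0.001), (0.0029, 0.005), (0.0034, 0.0046)]
```

move_arm(
  rows=[
    {"tx": 0.0022, "ty": 0.0054, "tz": -0.0012, "ax": -0.5, "ay": 0.3, "az": -0.2, "jaw": 255},
    {"tx": 0.0029, "ty": 0.005, "tz": -0.0006, "ax": -0.3, "ay": 0.1, "az": 0, "jaw": 255},
    {"tx": 0.0035, "ty": 0.0047, "tz": -0.0003, "ax": -0.3, "ay": 0, "az": 0, "jaw": 255},
  ],
)

```text
time: 13.25
tool_pos: [0.5897, -0.0913, 0.164]
tool_rot: [-0.03, 0.953, 0.069, 0.293]
contact_force: [-12.5, 7.6, 11.7]
gripper_width: 0.341
```

```bash
python3 -c "
from h import *
log(6,3)"
```

```text
t13.25 a=-150.7deg r=54.5 n=14.0 Ftan -9.35 Frad -2.36 Fn 16.11
dr [-0.99  0.81 -0.27]
[(0.0026, 0.0051, -0.001), (0.0036, 0.0045), (0.004, 0.0041)]
```

move_arm(
  rows=[
    {"tx": 0.001, "ty": 0.001, "tz": -0.0015, "ax": -1.0, "ay": 0.8, "az": -0.3, "jaw": 255},
    {"tx": 0, "ty": 0, "tz": 0, "ax": 0, "ay": 0, "az": 0, "jaw": 255},
  ],
)

```text
time: 13.45
tool_pos: [0.5874, -0.0912, 0.1625]
tool_rot: [-0.024, 0.952, 0.07, 0.296]
contact_force: [0.2, 2.3, 1.9]
gripper_width: 0.341
```

```bash
python3 -c "
from h import *
log(6,3,rec=False)"
```

```text
t13.45 a=-152.5deg r=56.7 n=14.0 Ftan -1.24 Frad -2.39 Fn 1.23
dr [-0.27  0.42  0.02]
[(0.0044, 0.0042, -0.001), (0.0034, 0.0046), (0.0039, 0.0042)]
```

move_arm(
  rows=[
    {"tx": 0.004, "ty": 0.0045, "tz": -0.0006, "ax": -0.3, "ay": 0.4, "az": 0, "jaw": 255},
    {"tx": 0.0034, "ty": 0.0048, "tz": -0.0005, "ax": -0.3, "ay": 0.3, "az": -0.1, "jaw": 255},
    {"tx": 0.0042, "ty": 0.0045, "tz": -0.0005, "ax": -0.3, "ay": 0.3, "az": -0.1, "jaw": 255},
  ],
)

```text
time: 13.75
tool_pos: [0.5928, -0.0978, 0.1653]
tool_rot: [-0.025, 0.952, 0.071, 0.298]
contact_force: [-9.3, 7.2, 5.4]
gripper_width: 0.332
```

```bash
python3 -c "
from h import *
log(7,3)"
```

```text
t13.75 a=-143.3deg r=56.1 n=13.9 Ftan -8.92 Frad -2.18 Fn 9.06
dr [-0.45  0.23  0.1 ]
[(0.0052, 0.0045, -0.0011), (0.0049, 0.0046), (0.0054, 0.0039)]
```

move_arm(
  rows=[
    {"tx": 0.005, "ty": 0.0045, "tz": -0.0012, "ax": -0.4, "ay": 0.3, "az": 0.1, "jaw": 255},
    {"tx": 0.0049, "ty": 0.0046, "tz": -0.0008, "ax": -0.3, "ay": 0.2, "az": 0, "jaw": 255},
    {"tx": 0.0054, "ty": 0.0039, "tz": -0.0008, "ax": -0.3, "ay": 0.2, "az": 0, "jaw": 255},
  ],
)

```text
time: 14.05
tool_pos: [0.5988, -0.1026, 0.169]
tool_rot: [-0.027, 0.953, 0.07, 0.294]
contact_force: [-12.7, 5.0, 7.6]
gripper_width: 0.336
```

```bash
python3 -c "
from h import *
log(7,3)"
```

```text
t14.05 a=-134.6deg r=55.0 n=13.9 Ftan -8.59 Frad -1.11 Fn 13.00
dr [-0.7   0.68 -0.1 ]
[(0.005, 0.0044, -0.0011), (0.0056, 0.0038), (0.006, 0.0031)]
```

```bash
python3 -c "
from h import *
w=grab('wrist','w7');s=grab('scene','s7')
log(7,3,rec=False)
a=cv2.resize(w['color'][90:340,195:445],(400,400),interpolation=cv2.INTER_CUBIC)
b=cv2.resize(s['color'][190:270,235:315],(400,400),interpolation=cv2.INTER_CUBIC)
cv2.imwrite('pics/c7.png',np.hstack([a,b])[:,:,::-1])"
```

```text
t14.15 a=-134.0deg r=54.9 n=13.9 Ftan -7.44 Frad -2.51 Fn 8.05
dr [-0.65  0.62 -0.11]
[(0.0051, 0.0044, -0.0011), (0.0056, 0.0037), (0.006, 0.003)]
```

View pics/c7.png

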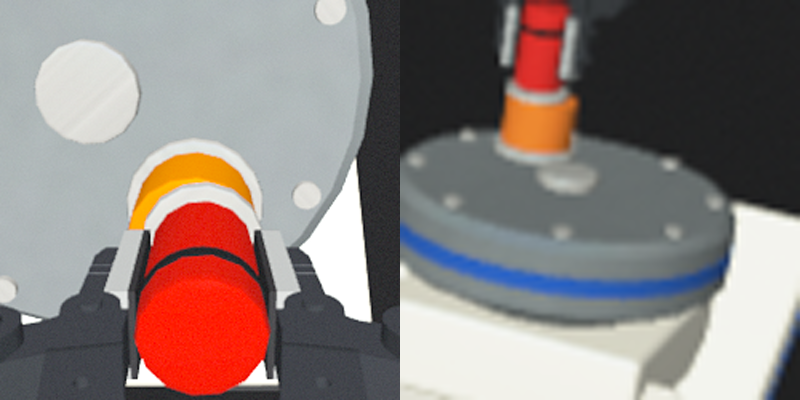

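The handle is still seated and the drum has turned; the socket is on the lower right in the wrist view. I'll run an interim fit before finishing the turn.

```bash
cat > fit.py <<'E'
import numpy as np
D=np.loadtxt('log.txt')[1:]
import sys
for name,L in(('all',D),('lowFn',D[abs(D[:,6])<6])):
    dirn=np.where(L[:,4]<0,-1,1)
    a=L[:,1];A=np.c_[dirn,np.sin(a),np.cos(a)]
    c,r,_,_=np.linalg.lstsq(A,L[:,4],rcond=None)
    # Ftan on tool = gravity torque/r - fric ; gravity torque = k sin(a+phi)
    k=np.hypot(c[1],c[2]);phi=np.arctan2(c[2],c[1])
    print(name,len(L),'fric',c[0].round(2),'k',k.round(2),'phi',np.degrees(phi).round(1),'a_target',np.degrees(np.angle(np.exp(1j*(np.pi-phi)))).round(1),'rms',np.std(A@c-L[:,4]).round(2))
E
python3 fit.py
```

```text
all 17 fric 6.35 k 4.08 phi 7.6 a_target 172.4 rms 0.47
lowFn 12 fric 6.39 k 4.19 phi 6.5 a_target 173.5 rms 0.33
```

move_arm(
  rows=[
    {"tx": 0.0058, "ty": 0.0042, "tz": -0.001, "ax": -0.6, "ay": 0.6, "az": -0.1, "jaw": 255},
    {"tx": 0.006, "ty": 0.0037, "tz": -0.0008, "ax": -0.3, "ay": 0.3, "az": 0, "jaw": 255},
    {"tx": 0.0064, "ty": 0.003, "tz": -0.0008, "ax": -0.3, "ay": 0.3, "az": 0, "jaw": 255},
  ],
)

```text
time: 14.45
tool_pos: [0.6056, -0.1064, 0.1734]
tool_rot: [-0.026, 0.953, 0.071, 0.292]
contact_force: [-16.7, 3.3, 8.4]
gripper_width: 0.335
```

```bash
python3 -c "
from h import *
log(8,3)"
```

```text
t14.45 a=-125.2deg r=53.7 n=13.9 Ftan -10.10 Frad 0.13 Fn 16.08
dr [-0.58  0.85  0.04]
[(0.0058, 0.005, -0.0011), (0.0071, 0.003), (0.0074, 0.002)]
```

move_arm(
  rows=[
    {"tx": 0.006, "ty": 0.0042, "tz": -0.0025, "ax": -0.5, "ay": 0.8, "az": 0, "jaw": 255},
    {"tx": 0.0071, "ty": 0.003, "tz": -0.002, "ax": -0.3, "ay": 0.4, "az": 0, "jaw": 255},
    {"tx": 0.0074, "ty": 0.002, "tz": -0.002, "ax": -0.3, "ay": 0.4, "az": 0, "jaw": 255},
  ],
)

```text
time: 14.75
tool_pos: [0.6088, -0.1083, 0.1756]
tool_rot: [-0.027, 0.954, 0.071, 0.29]
contact_force: [-13.0, -1.0, 2.4]
gripper_width: 0.337
```

```bash
python3 -c "
from h import *
log(8,3)"
```

```text
t14.75 a=-120.6deg r=53.7 n=14.1 Ftan -8.40 Frad 4.00 Fn 9.40
dr [-0.66  1.2  -0.01]
[(0.0062, 0.0046, -0.0009), (0.0073, 0.0025), (0.0075, 0.0014)]
```

```bash
python3 -c "
from h import *
s=manip.state();print(s['joint_pos'].round(3),s['joint_vel'].round(3),s['joint_efforts'].round(1),s['contact_force'],s['ft_torque'])"
```

```text
[-0.443 -0.231  2.055  0.432  0.864  0.772] [ 0.02   0.043 -0.066 -0.069  0.045  0.064] [  1.6 -25.9 -40.3   2.3  -3.4  -0.1] [-12.96388653  -1.04200813   2.38688584] [-0.09884704  1.96031601  0.16959841]
```

move_arm(
  rows=[
    {"tx": 0.009, "ty": 0.001, "tz": -0.0015, "ax": -0.6, "ay": 1.5, "az": 0, "jaw": 255},
    {"tx": 0.01, "ty": 0.002, "tz": -0.001, "ax": -0.4, "ay": 1.2, "az": 0, "jaw": 255},
    {"tx": 0.01, "ty": 0.001, "tz": -0.001, "ax": -0.4, "ay": 1.0, "az": 0, "jaw": 255},
  ],
)

```text
time: 15.05
tool_pos: [0.6197, -0.1104, 0.1826]
tool_rot: [-0.018, 0.95, 0.07, 0.305]
contact_force: [-19.8, -5.5, 6.2]
gripper_width: 0.333
```

```bash
python3 -c "
from h import *
log(8,3)"
```

```text
t15.05 a=-106.5deg r=52.0 n=13.8 Ftan -11.85 Frad 6.23 Fn 16.78
dr [ 0.39 -0.54  0.3 ]
[(0.0066, 0.0045, -0.0012), (0.0076, 0.0006), (0.0077, -0.0005)]
```

move_arm(
  rows=[
    {"tx": 0.008, "ty": 0.004, "tz": -0.0025, "ax": 0.2, "ay": 0, "az": 0.2, "jaw": 255},
    {"tx": 0.009, "ty": 0.001, "tz": -0.002, "ax": 0, "ay": 0.6, "az": 0, "jaw": 255},
    {"tx": 0.009, "ty": 0, "tz": -0.0015, "ax": 0, "ay": 0.6, "az": 0, "jaw": 255},
  ],
)

```text
time: 15.35
tool_pos: [0.6257, -0.1123, 0.1866]
tool_rot: [-0.025, 0.952, 0.072, 0.296]
contact_force: [-15.1, -3.5, 3.3]
gripper_width: 0.336
```

```bash
python3 -c "
from h import *
log(8,3)"
```

```text
t15.35 a=-98.5deg r=53.2 n=13.9 Ftan -10.44 Frad 2.91 Fn 11.54
dr [-0.45  0.41  0.16]
[(0.0074, 0.0024, -0.0011), (0.0077, -0.0005), (0.0075, -0.0015)]
```

move_arm(
  rows=[
    {"tx": 0.009, "ty": 0.0025, "tz": -0.0025, "ax": -0.4, "ay": 1.0, "az": 0, "jaw": 255},
    {"tx": 0.01, "ty": 0, "tz": -0.002, "ax": -0.2, "ay": 0.7, "az": 0, "jaw": 255},
    {"tx": 0.01, "ty": -0.001, "tz": -0.0015, "ax": -0.2, "ay": 0.7, "az": 0, "jaw": 255},
  ],
)

```text
time: 15.65
tool_pos: [0.6337, -0.1111, 0.1923]
tool_rot: [-0.023, 0.952, 0.072, 0.298]
contact_force: [-15.8, -5.3, 3.6]
gripper_width: 0.336
```

```bash
python3 -c "
from h import *
log(8,3)"
```

```text
t15.65 a=-87.8deg r=52.6 n=13.8 Ftan -11.46 Frad 2.55 Fn 12.33
dr [-0.21  0.19  0.28]
[(0.0077, 0.0016, -0.0012), (0.0074, -0.0019), (0.0071, -0.0029)]
```

move_arm(
  rows=[
    {"tx": 0.009, "ty": 0.001, "tz": -0.003, "ax": -0.2, "ay": 0.6, "az": 0.2, "jaw": 255},
    {"tx": 0.009, "ty": -0.001, "tz": -0.0025, "ax": 0, "ay": 0.6, "az": 0, "jaw": 255},
    {"tx": 0.009, "ty": -0.002, "tz": -0.002, "ax": 0, "ay": 0.6, "az": 0, "jaw": 255},
  ],
)

```text
time: 15.95
tool_pos: [0.6387, -0.1096, 0.1961]
tool_rot: [-0.022, 0.953, 0.071, 0.294]
contact_force: [-12.6, -7.2, 0.8]
gripper_width: 0.336
```

```bash
python3 -c "
from h import *
log(8,3)"
```

```text
t15.95 a=-80.7deg r=52.5 n=14.0 Ftan -11.25 Frad 3.52 Fn 8.41
dr [-0.17  0.65  0.22]
[(0.0079, 0.0007, -0.001), (0.0071, -0.0028), (0.0067, -0.0038)]
```

move_arm(
  rows=[
    {"tx": 0.01, "ty": -0.0005, "tz": -0.002, "ax": -0.2, "ay": 1.0, "az": 0.2, "jaw": 255},
    {"tx": 0.01, "ty": -0.002, "tz": -0.0015, "ax": 0, "ay": 0.7, "az": 0, "jaw": 255},
    {"tx": 0.01, "ty": -0.0035, "tz": -0.0015, "ax": 0, "ay": 0.7, "az": 0, "jaw": 255},
  ],
)

```text
time: 16.25
tool_pos: [0.648, -0.1053, 0.2029]
tool_rot: [-0.02, 0.952, 0.071, 0.297]
contact_force: [-10.5, -8.2, 0.3]
gripper_width: 0.332
```

```bash
python3 -c "
from h import *
log(8,3)"
```

```text
t16.25 a=-67.4deg r=53.0 n=14.0 Ftan -11.15 Frad 2.49 Fn 6.91
dr [0.07 0.33 0.27]
[(0.0076, -0.0015, -0.001), (0.0063, -0.0044), (0.0056, -0.0052)]
```

move_arm(
  rows=[
    {"tx": 0.01, "ty": -0.0025, "tz": -0.002, "ax": 0.1, "ay": 0.7, "az": 0.2, "jaw": 255},
    {"tx": 0.0085, "ty": -0.005, "tz": -0.0015, "ax": 0.2, "ay": 0.6, "az": 0, "jaw": 255},
    {"tx": 0.0075, "ty": -0.006, "tz": -0.0015, "ax": 0.2, "ay": 0.6, "az": 0, "jaw": 255},
  ],
)

```text
time: 16.55
tool_pos: [0.6557, -0.0972, 0.2092]
tool_rot: [-0.02, 0.951, 0.071, 0.3]
contact_force: [-1.9, -10.7, -2.6]
gripper_width: 0.335
```

```bash
python3 -c "
from h import *
log(8,3)"
```

```text
t16.55 a=-53.4deg r=52.4 n=14.1 Ftan -9.55 Frad 5.74 Fn -0.16
dr [0.13 0.05 0.31]
[(0.0074, -0.0029, -0.0009), (0.0051, -0.0058), (0.0042, -0.0064)]
```

move_arm(
  rows=[
    {"tx": 0.009, "ty": -0.0035, "tz": -0.0005, "ax": 0.2, "ay": 0.2, "az": 0.2, "jaw": 255},
    {"tx": 0.006, "ty": -0.0065, "tz": 0, "ax": 0.4, "ay": 0.2, "az": 0, "jaw": 255},
    {"tx": 0.005, "ty": -0.007, "tz": 0, "ax": 0.4, "ay": 0.2, "az": 0, "jaw": 255},
  ],
)

```text
time: 16.85
tool_pos: [0.6627, -0.0876, 0.215]
tool_rot: [-0.021, 0.953, 0.074, 0.294]
contact_force: [-6.6, -11.0, 1.3]
gripper_width: 0.344
```

```bash
python3 -c "
from h import *
log(8,3)"
```

```text
t16.85 a=-39.0deg r=53.2 n=14.1 Ftan -11.47 Frad 1.68 Fn 5.71
dr [-0.08  0.69  0.5 ]
[(0.0058, -0.0052, -0.0009), (0.0035, -0.0068), (0.0025, -0.0073)]
```

move_arm(
  rows=[
    {"tx": 0.006, "ty": -0.006, "tz": -0.001, "ax": 0.2, "ay": 0.7, "az": 0.4, "jaw": 255},
    {"tx": 0.0035, "ty": -0.007, "tz": -0.0005, "ax": 0.4, "ay": 0.2, "az": 0, "jaw": 255},
    {"tx": 0.0025, "ty": -0.0073, "tz": 0, "ax": 0.4, "ay": 0, "az": 0, "jaw": 255},
  ],
)

```text
time: 17.15
tool_pos: [0.6663, -0.0769, 0.2189]
tool_rot: [-0.02, 0.952, 0.072, 0.297]
contact_force: [0.8, -8.6, 1.8]
gripper_width: 0.338
```

```bash
python3 -c "
from h import *
log(8,3)"
```

```text
t17.15 a=-26.2deg r=53.2 n=14.3 Ftan -7.43 Frad 4.43 Fn 1.70
dr [0.04 0.31 0.32]
[(0.0045, -0.0063, -0.0007), (0.0019, -0.0074), (0.0008, -0.0076)]
```

move_arm(
  rows=[
    {"tx": 0.0045, "ty": -0.0063, "tz": -0.0004, "ax": 0.3, "ay": 0.3, "az": 0.3, "jaw": 255},
    {"tx": 0.002, "ty": -0.0072, "tz": 0, "ax": 0.5, "ay": 0, "az": 0, "jaw": 255},
    {"tx": 0.0008, "ty": -0.0074, "tz": 0, "ax": 0.5, "ay": 0, "az": 0, "jaw": 255},
  ],
)

```text
time: 17.45
tool_pos: [0.6683, -0.0657, 0.2213]
tool_rot: [-0.022, 0.952, 0.071, 0.298]
contact_force: [3.6, -7.6, -0.1]
gripper_width: 0.333
```

```bash
python3 -c "
from h import *
log(-7,3)"; python3 fit.py; cat log.txt | awk '{printf "%.0f %.1f %.2f %.2f %.2f\n",$2*57.3,$3,$5,$6,$7}' | tail -14
```

```text
t17.45 a=-13.6deg r=53.6 n=14.2 Ftan -7.38 Frad 3.83 Fn -1.52
dr [-0.16  0.25  0.23]
[(-0.0006, 0.0067, -0.0008), (-0.0027, 0.0061), (-0.0035, 0.0057)]
all 28 fric 6.55 k 4.4 phi 3.1 a_target 176.9 rms 0.79
lowFn 16 fric 6.69 k 4.67 phi 5.5 a_target 174.5 rms 0.7
-151 54.5 -9.35 -2.36 16.11
-143 56.1 -8.92 -2.18 9.06
-135 55.0 -8.59 -1.11 13.00
-125 53.7 -10.10 0.13 16.08
-121 53.7 -8.40 4.00 9.40
-107 52.0 -11.85 6.23 16.78
-99 53.2 -10.44 2.91 11.54
-88 52.6 -11.46 2.55 12.33
-81 52.5 -11.25 3.52 8.41
-67 53.0 -11.15 2.49 6.91
-53 52.4 -9.55 5.74 -0.16
-39 53.2 -11.47 1.68 5.71
-26 53.2 -7.43 4.43 1.70
-14 53.6 -7.38 3.83 -1.52
```

A full turn is logged. Now reverse, back down the other side, to cancel the play and friction bias.

move_arm(
  rows=[
    {"tx": -0.0006, "ty": 0.0067, "tz": 0, "ax": -0.2, "ay": 0.2, "az": 0.2, "jaw": 255},
    {"tx": -0.0025, "ty": 0.0061, "tz": 0, "ax": 0, "ay": 0, "az": 0, "jaw": 255},
    {"tx": -0.0033, "ty": 0.0057, "tz": 0, "ax": 0, "ay": 0, "az": 0, "jaw": 255},
  ],
)

```text
time: 17.75
tool_pos: [0.6652, -0.0833, 0.2169]
tool_rot: [-0.025, 0.952, 0.069, 0.299]
contact_force: [0.4, 4.0, 2.5]
gripper_width: 0.337
```

```bash
cp log.txt logF.txt; python3 -c "
from h import *
log(-7,3)"
```

```text
t17.75 a=-33.4deg r=53.9 n=13.9 Ftan 4.44 Frad -0.28 Fn 1.53
dr [-0.4   0.12 -0.15]
[(-0.0031, 0.006, -0.0011), (-0.0047, 0.0048), (-0.0052, 0.0042)]
```

move_arm(
  rows=[
    {"tx": -0.003, "ty": 0.0055, "tz": -0.0003, "ax": -0.4, "ay": 0.1, "az": -0.1, "jaw": 255},
    {"tx": -0.0043, "ty": 0.0044, "tz": 0, "ax": -0.2, "ay": 0, "az": 0, "jaw": 255},
    {"tx": -0.0047, "ty": 0.0038, "tz": 0, "ax": -0.2, "ay": 0, "az": 0, "jaw": 255},
  ],
)

```text
time: 18.05
tool_pos: [0.6568, -0.0992, 0.2097]
tool_rot: [-0.019, 0.951, 0.067, 0.3]
contact_force: [0.5, 3.4, 3.2]
gripper_width: 0.338
```

```bash
python3 -c "
from h import *
log(-6,3)"
```

```text
t18.05 a=-53.9deg r=54.7 n=14.0 Ftan 4.01 Frad -1.11 Fn 2.07
dr [ 0.36  0.01 -0.1 ]
[(-0.0046, 0.0034, -0.001), (-0.0051, 0.0026), (-0.0054, 0.0021)]
```

move_arm(
  rows=[
    {"tx": -0.0046, "ty": 0.0034, "tz": -0.0005, "ax": 0.2, "ay": 0, "az": -0.1, "jaw": 255},
    {"tx": -0.0051, "ty": 0.0026, "tz": 0, "ax": 0, "ay": 0, "az": 0, "jaw": 255},
    {"tx": -0.0054, "ty": 0.0021, "tz": 0, "ax": 0, "ay": 0, "az": 0, "jaw": 255},
  ],
)

```text
time: 18.35
tool_pos: [0.6438, -0.1101, 0.1996]
tool_rot: [-0.021, 0.952, 0.069, 0.299]
contact_force: [1.2, 2.9, 0.7]
gripper_width: 0.335
```

```bash
python3 -c "
from h import *
log(-6,3)"
```

```text
t18.35 a=-74.7deg r=55.0 n=14.0 Ftan 2.38 Frad -2.17 Fn -0.40
dr [ 0.13  0.12 -0.  ]
[(-0.0056, 0.0012, -0.001), (-0.0057, 0.0006), (-0.0058, 0.0)]
```

move_arm(
  rows=[
    {"tx": -0.0056, "ty": 0.0012, "tz": 0, "ax": 0.1, "ay": 0.1, "az": 0, "jaw": 255},
    {"tx": -0.0057, "ty": 0.0005, "tz": 0, "ax": 0, "ay": 0, "az": 0, "jaw": 255},
    {"tx": -0.0057, "ty": -0.0001, "tz": 0, "ax": 0, "ay": 0, "az": 0, "jaw": 255},
  ],
)

```text
time: 18.65
tool_pos: [0.6288, -0.1143, 0.1886]
tool_rot: [-0.022, 0.951, 0.069, 0.3]
contact_force: [2.0, 3.3, 1.0]
gripper_width: 0.334
```

```bash
python3 -c "
from h import *
log(-6,3)"
```

```text
t18.65 a=-94.6deg r=55.3 n=13.9 Ftan 2.34 Frad -3.22 Fn -0.55
dr [ 0.02  0.04 -0.04]
[(-0.0057, -0.001, -0.0011), (-0.0056, -0.0014), (-0.0054, -0.0019)]
```

move_arm(
  rows=[
    {"tx": -0.0057, "ty": -0.0012, "tz": 0, "ax": 0, "ay": 0, "az": 0, "jaw": 255},
    {"tx": -0.0056, "ty": -0.0016, "tz": 0, "ax": 0, "ay": 0, "az": 0, "jaw": 255},
    {"tx": -0.0054, "ty": -0.0021, "tz": 0, "ax": 0, "ay": 0, "az": 0, "jaw": 255},
  ],
)

```text
time: 18.95
tool_pos: [0.6137, -0.1117, 0.1787]
tool_rot: [-0.021, 0.951, 0.068, 0.3]
contact_force: [2.8, 2.2, 1.9]
gripper_width: 0.338
```

```bash
python3 -c "
from h import *
log(-6,3)"
```

```text
t18.95 a=-113.6deg r=54.9 n=14.1 Ftan 2.57 Frad -3.07 Fn -0.24
dr [ 0.1  -0.05 -0.05]
[(-0.0052, -0.0025, -0.0009), (-0.0048, -0.0031), (-0.0045, -0.0036)]
```

move_arm(
  rows=[
    {"tx": -0.005, "ty": -0.0028, "tz": 0, "ax": 0.1, "ay": 0, "az": 0, "jaw": 255},
    {"tx": -0.0048, "ty": -0.0032, "tz": 0, "ax": 0, "ay": 0, "az": 0, "jaw": 255},
    {"tx": -0.0044, "ty": -0.0037, "tz": 0, "ax": 0, "ay": 0, "az": 0, "jaw": 255},
  ],
)

```text
time: 19.25
tool_pos: [0.6006, -0.1042, 0.1712]
tool_rot: [-0.021, 0.951, 0.068, 0.302]
contact_force: [3.5, 0.7, 2.0]
gripper_width: 0.335
```

```bash
python3 -c "
from h import *
log(-6,3)"
```

```text
t19.25 a=-131.4deg r=54.6 n=14.8 Ftan 2.96 Frad -2.81 Fn -0.44
dr [ 0.17 -0.22 -0.02]
[(-0.0044, -0.0037, -0.0002), (-0.0037, -0.0044), (-0.0032, -0.0048)]
```

move_arm(
  rows=[
    {"tx": -0.004, "ty": -0.0039, "tz": 0.0006, "ax": 0.1, "ay": -0.2, "az": 0, "jaw": 255},
    {"tx": -0.0036, "ty": -0.0044, "tz": 0.0003, "ax": 0.1, "ay": 0, "az": 0, "jaw": 255},
    {"tx": -0.0031, "ty": -0.0048, "tz": 0, "ax": 0.1, "ay": 0, "az": 0, "jaw": 255},
  ],
)

```text
time: 19.55
tool_pos: [0.5907, -0.0931, 0.1654]
tool_rot: [-0.021, 0.951, 0.069, 0.302]
contact_force: [4.2, -1.4, 2.1]
gripper_width: 0.333
```

```bash
python3 -c "
from h import *
log(-6,3)"
```

```text
t19.55 a=-148.2deg r=54.2 n=14.7 Ftan 4.09 Frad -2.73 Fn -0.57
dr [ 0.11 -0.18  0.05]
[(-0.0034, -0.0046, -0.0003), (-0.0022, -0.0053), (-0.0017, -0.0055)]
```

move_arm(
  rows=[
    {"tx": -0.003, "ty": -0.005, "tz": 0.0005, "ax": 0.2, "ay": -0.2, "az": 0, "jaw": 255},
    {"tx": -0.0021, "ty": -0.0053, "tz": 0.0003, "ax": 0.1, "ay": 0, "az": 0, "jaw": 255},
    {"tx": -0.0015, "ty": -0.0056, "tz": 0, "ax": 0.1, "ay": 0, "az": 0, "jaw": 255},
  ],
)

```text
time: 19.85
tool_pos: [0.5836, -0.0787, 0.1617]
tool_rot: [-0.022, 0.951, 0.07, 0.301]
contact_force: [3.2, -3.1, 0.2]
gripper_width: 0.337
```

```bash
python3 -c "
from h import *
log(-6,3)"
```

```text
t19.85 a=-165.7deg r=54.0 n=14.5 Ftan 3.95 Frad -1.41 Fn -1.34
dr [-0.06 -0.09  0.11]
[(-0.0021, -0.0054, -0.0005), (-0.0005, -0.0057), (0.0001, -0.0058)]
```

move_arm(
  rows=[
    {"tx": -0.0015, "ty": -0.0056, "tz": 0.0003, "ax": 0, "ay": -0.1, "az": 0.1, "jaw": 255},
    {"tx": -0.0004, "ty": -0.0058, "tz": 0, "ax": 0.2, "ay": 0, "az": 0, "jaw": 255},
    {"tx": 0.0002, "ty": -0.0058, "tz": 0, "ax": 0.2, "ay": 0, "az": 0, "jaw": 255},
  ],
)

```text
time: 20.15
tool_pos: [0.5799, -0.0625, 0.1607]
tool_rot: [-0.023, 0.951, 0.07, 0.3]
contact_force: [2.4, -4.5, 2.4]
gripper_width: 0.34
```

```bash
python3 -c "
from h import *
log(-6,3)"
```

```text
t20.15 a=176.5deg r=54.0 n=14.5 Ftan 4.65 Frad -3.05 Fn 0.95
dr [-0.18 -0.05  0.06]
[(-0.0003, -0.0058, -0.0005), (0.0012, -0.0056), (0.0018, -0.0055)]
```

move_arm(
  rows=[
    {"tx": 0.0002, "ty": -0.0058, "tz": 0, "ax": 0, "ay": 0, "az": 0.1, "jaw": 255},
    {"tx": 0.0012, "ty": -0.0057, "tz": 0, "ax": 0.2, "ay": 0, "az": 0, "jaw": 255},
    {"tx": 0.0018, "ty": -0.0056, "tz": 0, "ax": 0.2, "ay": 0, "az": 0, "jaw": 255},
  ],
)

```text
time: 20.45
tool_pos: [0.5799, -0.0472, 0.1624]
tool_rot: [-0.022, 0.951, 0.07, 0.3]
contact_force: [2.8, -7.7, 0.4]
gripper_width: 0.339
```

```bash
python3 -c "
from h import *
log(-7,3)"
```

```text
t20.45 a=160.2deg r=54.4 n=14.6 Ftan 7.05 Frad -4.18 Fn -0.63
dr [-0.1  -0.05  0.11]
[(0.0021, -0.0064, -0.0004), (0.0034, -0.0058), (0.0041, -0.0053)]
```

move_arm(
  rows=[
    {"tx": 0.0025, "ty": -0.006, "tz": 0, "ax": 0, "ay": 0, "az": 0.1, "jaw": 255},
    {"tx": 0.0034, "ty": -0.0058, "tz": 0, "ax": 0.2, "ay": 0, "az": 0, "jaw": 255},
    {"tx": 0.0042, "ty": -0.0053, "tz": 0, "ax": 0.2, "ay": 0, "az": 0, "jaw": 255},
  ],
)

```text
time: 20.75
tool_pos: [0.5842, -0.0324, 0.1666]
tool_rot: [-0.02, 0.952, 0.071, 0.298]
contact_force: [-4.1, -10.4, 5.2]
gripper_width: 0.333
```

```bash
python3 -c "
from h import *
log(-7,3)"
```

```text
t20.75 a=143.3deg r=54.2 n=14.4 Ftan 8.73 Frad -4.54 Fn 7.49
dr [0.1  0.23 0.26]
[(0.0037, -0.0056, -0.0006), (0.0049, -0.0046), (0.0054, -0.0039)]
```

move_arm(
  rows=[
    {"tx": 0.0045, "ty": -0.0055, "tz": -0.0015, "ax": 0.1, "ay": 0.4, "az": 0.2, "jaw": 255},
    {"tx": 0.0055, "ty": -0.005, "tz": -0.001, "ax": 0.2, "ay": 0.3, "az": 0.1, "jaw": 255},
    {"tx": 0.006, "ty": -0.0045, "tz": -0.001, "ax": 0.2, "ay": 0.3, "az": 0.1, "jaw": 255},
  ],
)

```text
time: 21.05
tool_pos: [0.5897, -0.0205, 0.173]
tool_rot: [-0.019, 0.951, 0.07, 0.301]
contact_force: [0.1, -11.8, -1.5]
gripper_width: 0.336
```

```bash
python3 -c "
from h import *
log(7,3)"
cat > fit2.py <<'E'
import numpy as np
from scipy.optimize import least_squares
D=np.loadtxt('log.txt')[1:]; nf=len(np.loadtxt('logF.txt'))-1
D=D[D[:,0]>8.9]
dirn=np.r_[-np.ones(nf),np.ones(len(D)-nf)]
def run(D,dirn,lab):
    # params: f, k, phi, play, offset fu, fy ; drag on Fn
    a,Ft,Fn=D[:,1],D[:,4],D[:,6]
    def mod(p): 
        s=a+dirn*p[3]  # socket angle: forward tcp leads
        return dirn*(p[0]+p[4]*np.clip(Fn,0,None))+p[1]*np.sin(s+p[2])
    for fx in (0,np.radians(3)):
        g=lambda q:mod([q[0],q[1],q[2],fx,q[3]])-Ft
        r=least_squares(g,[6,4,0.1,.05],loss='soft_l1')
        print(lab,'play',round(np.degrees(fx),1),'f,k',r.x[:2].round(2),'drag',r.x[3].round(3),'a_socket_target',np.degrees((np.pi-r.x[2])%(2*np.pi)).round(1),'rms',np.std(r.fun).round(2))
run(D,dirn,'both');m=dirn<0;run(D[m],dirn[m],'fwd');m=dirn>0;run(D[m],dirn[m],'rev')
m=D[:,6]<4;run(D[m],dirn[m],'lowFn both')
E
python3 fit2.py
```

```text
t21.05 a=128.0deg r=55.1 n=15.5 Ftan 8.95 Frad -7.83 Fn -0.33
dr [ 0.29 -0.12  0.16]
[(-0.005, 0.0045, 0.0005), (-0.0044, 0.005), (-0.0038, 0.0055)]
both play 0.0 f,k [6.26 4.02] drag 0.052 a_socket_target 175.0 rms 0.74
both play 3.0 f,k [6.29 4.06] drag 0.052 a_socket_target 173.8 rms 0.71
fwd play 0.0 f,k [6.37 4.17] drag 0.04 a_socket_target 177.3 rms 0.78
fwd play 3.0 f,k [6.37 4.17] drag 0.04 a_socket_target 174.3 rms 0.78
rev play 0.0 f,k [6.11 3.84] drag 0.111 a_socket_target 169.8 rms 0.45
rev play 3.0 f,k [6.11 3.84] drag 0.111 a_socket_target 172.8 rms 0.45
lowFn both play 0.0 f,k [6.26 4.01] drag 0.07 a_socket_target 172.4 rms 0.43
lowFn both play 3.0 f,k [6.34 4.1 ] drag -0.009 a_socket_target 170.7 rms 0.4
```

Both directions agree within the play: the heavy side is lowest with the socket at about 173°. Go forward to it, still logging.

move_arm(
  rows=[
    {"tx": -0.0047, "ty": 0.005, "tz": 0.0005, "ax": 0.2, "ay": -0.1, "az": 0.1, "jaw": 255},
    {"tx": -0.004, "ty": 0.005, "tz": 0.0003, "ax": 0, "ay": 0, "az": 0, "jaw": 255},
    {"tx": -0.0034, "ty": 0.0052, "tz": 0, "ax": 0, "ay": 0, "az": 0, "jaw": 255},
  ],
)

```text
time: 21.35
tool_pos: [0.582, -0.035, 0.165]
tool_rot: [-0.023, 0.951, 0.07, 0.3]
contact_force: [6.1, 2.0, 3.0]
gripper_width: 0.334
```

```bash
python3 -c "
from h import *
log(6,3)"
```

```text
t21.35 a=147.0deg r=55.5 n=14.5 Ftan -4.70 Frad -5.17 Fn -1.22
dr [-0.2  -0.05  0.05]
[(-0.0025, 0.0052, -0.0005), (-0.0023, 0.0053), (-0.0018, 0.0055)]
```

move_arm(
  rows=[
    {"tx": -0.002, "ty": 0.0052, "tz": 0.0002, "ax": -0.1, "ay": -0.1, "az": 0, "jaw": 255},
    {"tx": -0.0018, "ty": 0.0053, "tz": 0, "ax": -0.1, "ay": 0, "az": 0, "jaw": 255},
    {"tx": -0.0012, "ty": 0.0055, "tz": 0, "ax": -0.1, "ay": 0, "az": 0, "jaw": 255},
  ],
)

```text
time: 21.65
tool_pos: [0.5797, -0.0496, 0.1617]
tool_rot: [-0.024, 0.951, 0.069, 0.3]
contact_force: [3.2, 3.8, 2.9]
gripper_width: 0.339
```

```bash
python3 -c "
from h import *
log(6,3)"
```

```text
t21.65 a=162.9deg r=54.4 n=14.3 Ftan -4.52 Frad -3.54 Fn 0.30
dr [-0.3   0.01 -0.1 ]
[(-0.002, 0.0054, -0.0007), (-0.0008, 0.0057), (-0.0002, 0.0058)]
```

move_arm(
  rows=[
    {"tx": -0.0012, "ty": 0.0055, "tz": 0, "ax": -0.2, "ay": 0, "az": -0.1, "jaw": 255},
    {"tx": -0.0006, "ty": 0.0055, "tz": 0, "ax": -0.1, "ay": 0, "az": 0, "jaw": 255},
  ],
)

```text
time: 21.85
tool_pos: [0.5795, -0.0587, 0.1605]
tool_rot: [-0.025, 0.951, 0.069, 0.3]
contact_force: [4.3, 6.4, 3.0]
gripper_width: 0.336
```

```bash
python3 -c "
from h import *
log(6,3)"; python3 fit2.py | head -2
```

```text
t21.85 a=172.5deg r=54.4 n=14.2 Ftan -6.42 Frad -5.21 Fn -0.52
dr [-0.38 -0.03 -0.15]
[(-0.0011, 0.0057, -0.0008), (0.0002, 0.0058), (0.0008, 0.0057)]
both play 0.0 f,k [6.05 3.79] drag 0.08 a_socket_target 173.7 rms 3.14
both play 3.0 f,k [6.11 3.88] drag 0.074 a_socket_target 172.3 rms 3.1
```

move_arm(
  rows=[
    {"tx": 0, "ty": 0.001, "tz": 0, "ax": 0, "ay": 0, "az": 0, "jaw": 255},
    {"tx": 0, "ty": 0, "tz": 0, "ax": 0, "ay": 0, "az": 0, "jaw": 255},
  ],
)

```text
time: 22.05
tool_pos: [0.579, -0.0591, 0.1599]
tool_rot: [-0.027, 0.951, 0.069, 0.299]
contact_force: [2.0, 0.5, 3.7]
gripper_width: 0.337
```

```bash
python3 -c "
from h import *
log(6,3,rec=False)
w=grab('wrist','w8');s=grab('scene','s8');t=grab('top','t8')
log(6,3,rec=False)
b=cv2.resize(s['color'][190:290,210:330],(400,333),interpolation=cv2.INTER_CUBIC)
c=cv2.resize(t['color'][95:200,282:387],(333,333),interpolation=cv2.INTER_CUBIC)
cv2.imwrite('pics/c8.png',np.hstack([b,c])[:,:,::-1])"
```

```text
t22.05 a=173.0deg r=55.1 n=14.1 Ftan -0.72 Frad -3.78 Fn 1.88
dr [-0.55  0.03 -0.22]
[(-0.0003, 0.0058, -0.0009), (0.0002, 0.0058), (0.0008, 0.0057)]
t22.20 a=172.9deg r=55.2 n=14.1 Ftan -1.95 Frad -2.03 Fn 2.36
dr [-0.53  0.05 -0.19]
[(-0.0002, 0.0058, -0.0009), (0.0002, 0.0058), (0.0008, 0.0057)]
```

View pics/c8.png

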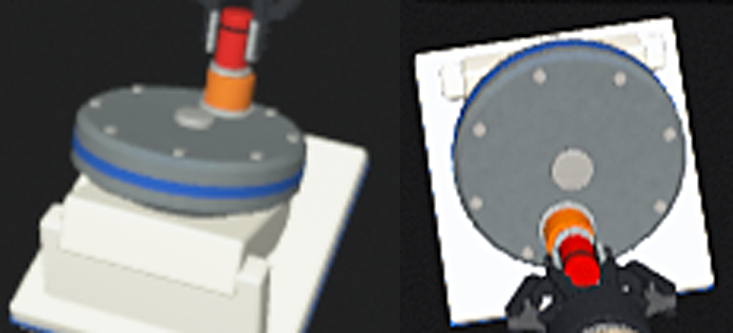

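View pics/w8.png

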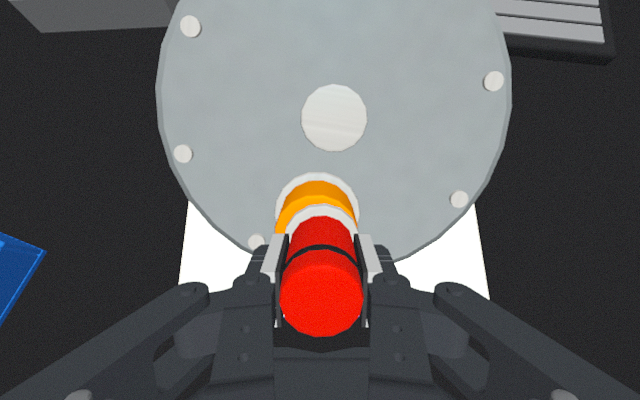

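Wrist view: hub cap (334,118), orange socket about (317,210), five bolts visible. The scene and top views show the socket low and the handle seated. I'll work out the drum angle from the bolts.

```bash
python3 - <<'E'
from h import *
n,u,ym=mix(np.radians(8.3))
def ang(name,pts,cap):
    W=load(name)
    c=np.array([.6509,-.0555,.1529])-.003*n
    o=[]
    def pl(p):
        q,d=ray(W,*p);X=q+d*(((c-q)@n)/(d@n));return np.array([(X-c)@u,(X-c)@ym])
    k=pl(cap);print(name,'cap off',k.round(4))
    P=np.array([pl(p) for p in pts])-k*0
    A=np.c_[2*P,np.ones(len(P))];s=np.linalg.lstsq(A,(P**2).sum(1),rcond=None)[0]
    print(' centre',s[:2].round(4),'R',np.sqrt(s[2]+s[:2]@s[:2]).round(4))
    P=P-s[:2]
    a=np.degrees(np.arctan2(P[:,1],P[:,0]));print(a.round(1),(a%45).round(1)); return np.degrees(np.angle(np.mean(np.exp(8j*np.radians(a)))))/8
b0=ang('w4',[(297,55),(367,90),(388,160),(229,215),(199,151),(225,82)],(294,156))
b1=ang('w8',[(190,26.5),(493.5,81),(459,199),(183,154),(256,242)],(334,118))
print(b0,b1,'drum = -24.4 + 180+..', [(-24.4+b1-b0+45*k)%360 for k in range(3,6)])
E
```

```text
w4 cap off [-0.0013  0.0017]
 centre [-0.0011  0.0018] R 0.0874
[ -3.4 -48.6 -93.  131.8  86.7  41.6] [41.6 41.4 42.  41.8 41.7 41.6]
w8 cap off [-0.     0.001]
 centre [-0.0003  0.0015] R 0.0877
[  57.8  -77.2 -122.1  103.   147.8] [12.8 12.8 12.9 13.  12.8]
-3.307064022503103 12.867303039948768 drum = -24.4 + 180+.. [np.float64(126.77436706245187), np.float64(171.77436706245186), np.float64(216.77436706245186)]
```

```bash
cat > fit3.py <<'E'
import numpy as np
from scipy.optimize import least_squares
D=np.loadtxt('log.txt'); D=D[D[:,0]>8.9]
t=D[:,0]; dirn=np.where((t>17.5)&(t<21.2),1.,-1.)
for off in ((0,0),(-.0008,.0016)):
    p=np.c_[D[:,2]*np.cos(D[:,1]),D[:,2]*np.sin(D[:,1])]/1e3-np.array(off)
    a=np.arctan2(p[:,1],p[:,0]); Ft=-np.sin(a)*D[:,7]+np.cos(a)*D[:,8]; Fn=D[:,6]
    keep0=(t>0)
    for lab,keep in(('all',keep0),('Fn<4',Fn<4)):
      for play in (2.5,3.5):
        s=a+dirn*np.radians(play)
        for wo in(0,1):
          def g(q):
            r=dirn*(q[0]+q[3]*np.clip(Fn,0,None))+q[1]*np.sin(s+q[2])
            if wo: r=r-np.sin(a)*q[4]+np.cos(a)*q[5]
            return np.r_[(r-Ft)[keep], (q[4:]/0.3 if wo else [])]
          r=least_squares(g,[6,4,.1,.05]+[0,0]*wo,loss='soft_l1')
          J=r.jac;C=np.linalg.inv(J.T@J)*np.var(r.fun)
          print(off,lab,play,wo,'f,k',r.x[:2].round(2),'drag',r.x[3].round(2),'target',np.degrees(np.pi-r.x[2]).round(1),'+-',np.degrees(C[2,2]**.5).round(1),'rms',np.std(r.fun).round(2))
E
python3 fit3.py
```

```text
(0, 0) all 2.5 0 f,k [6.3  4.06] drag 0.05 target 173.8 +- 2.7 rms 0.71
(0, 0) all 2.5 1 f,k [6.3  4.07] drag 0.05 target 173.8 +- 4.0 rms 0.69
(0, 0) all 3.5 0 f,k [6.31 4.07] drag 0.05 target 173.4 +- 2.7 rms 0.7
(0, 0) all 3.5 1 f,k [6.31 4.08] drag 0.05 target 173.4 +- 3.9 rms 0.68
(0, 0) Fn<4 2.5 0 f,k [6.3  4.06] drag 0.01 target 171.5 +- 1.8 rms 0.43
(0, 0) Fn<4 2.5 1 f,k [6.3  4.06] drag 0.01 target 171.5 +- 2.5 rms 0.41
(0, 0) Fn<4 3.5 0 f,k [6.32 4.08] drag -0.02 target 170.9 +- 1.8 rms 0.42
(0, 0) Fn<4 3.5 1 f,k [6.32 4.08] drag -0.02 target 170.9 +- 2.4 rms 0.41
(-0.0008, 0.0016) all 2.5 0 f,k [6.22 3.96] drag 0.06 target 175.5 +- 2.8 rms 0.7
(-0.0008, 0.0016) all 2.5 1 f,k [6.22 3.96] drag 0.06 target 175.4 +- 4.0 rms 0.68
(-0.0008, 0.0016) all 3.5 0 f,k [6.24 3.97] drag 0.06 target 175.0 +- 2.8 rms 0.69
(-0.0008, 0.0016) all 3.5 1 f,k [6.24 3.97] drag 0.06 target 174.9 +- 4.0 rms 0.68
(-0.0008, 0.0016) Fn<4 2.5 0 f,k [6.21 3.93] drag 0.01 target 172.8 +- 1.8 rms 0.42
(-0.0008, 0.0016) Fn<4 2.5 1 f,k [6.21 3.93] drag 0.01 target 172.7 +- 2.5 rms 0.4
(-0.0008, 0.0016) Fn<4 3.5 0 f,k [6.24 3.95] drag -0.02 target 172.2 +- 1.8 rms 0.41
(-0.0008, 0.0016) Fn<4 3.5 1 f,k [6.24 3.95] drag -0.02 target 172.1 +- 2.5 rms 0.4
```

The drum sits at about 171° and the target is 173±2°. A small nudge forward, then settle.

move_arm(
  rows=[
    {"tx": 0, "ty": 0.004, "tz": 0, "ax": -0.5, "ay": 0, "az": -0.2, "jaw": 255},
    {"tx": 0.0003, "ty": 0, "tz": 0, "ax": 0, "ay": 0, "az": 0, "jaw": 255},
    {"tx": 0, "ty": 0, "tz": 0.0001, "ax": 0, "ay": 0, "az": 0, "jaw": 255},
    {"tx": 0, "ty": 0, "tz": 0, "ax": 0, "ay": 0, "az": 0, "jaw": 255},
  ],
)

```text
time: 22.6
tool_pos: [0.5793, -0.0619, 0.1599]
tool_rot: [-0.023, 0.951, 0.07, 0.299]
contact_force: [0.6, 2.4, 2.4]
gripper_width: 0.336
```

```bash
python3 -c "
from h import *
log(6,3,rec=False)
w=grab('wrist','w9');s=grab('scene','s9')
log(6,3,rec=False)
st=manip.state();print(st['joint_vel'].round(3))
b=cv2.resize(s['color'][190:290,210:330],(400,333),interpolation=cv2.INTER_CUBIC)
c=cv2.resize(w['color'][:,:],(400,333),interpolation=cv2.INTER_AREA)
cv2.imwrite('pics/c9.png',np.hstack([b,c])[:,:,::-1])
cv2.imwrite('pics/w9b.png',w['color'][:260,130:530][:,:,::-1].repeat(2,0).repeat(2,1))"
```

```text
t22.60 a=176.0deg r=55.0 n=14.1 Ftan -2.47 Frad -2.01 Fn 1.42
dr [-0.18  0.13  0.02]
[(-0.0001, 0.0058, -0.0009), (0.0005, 0.0057), (0.0011, 0.0057)]
t22.70 a=176.0deg r=55.0 n=14.1 Ftan -1.09 Frad -1.69 Fn 3.11
dr [-0.17  0.13  0.03]
[(-0.0001, 0.0058, -0.0009), (0.0005, 0.0057), (0.0011, 0.0057)]
[-0.001  0.001 -0.001  0.001 -0.001 -0.001]
```

View pics/w9b.png

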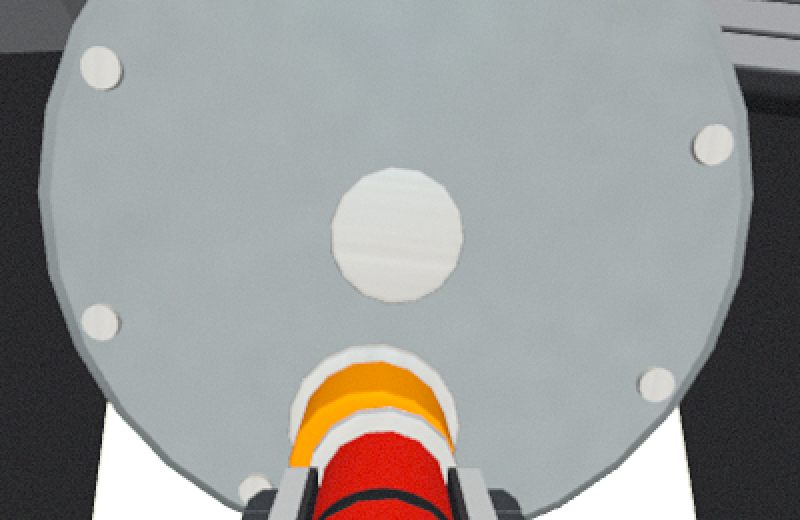

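View pics/s9.png

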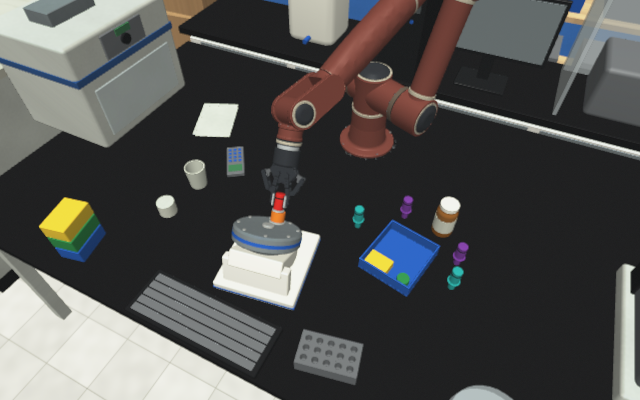

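The scene shows everything else in place and the handle seated, with bolts at wrist (180.5,34), (486.5,72), (458,192) and (180,161). One last angle check, then hand in.

```bash
python3 - <<'E'
from h import *
n,u,ym=mix(np.radians(8.3))
W=load('w9'); c=np.array([.6509,-.0555,.1529])-.003*n
P=[]
for p in [(180.5,34),(486.5,72),(458,192),(180,161)]:
    q,d=ray(W,*p);X=q+d*(((c-q)@n)/(d@n));P.append([(X-c)@u,(X-c)@ym])
P=np.array(P)-[-.0005,.0015]
a=np.degrees(np.arctan2(P[:,1],P[:,0])); print(a.round(1),'drum ~',171.1+(a%45).mean()-12.87)
print(manip.state()['gripper_width'],manip.job_done())
E
```

```text
[  60.7  -73.8 -118.7  105.9] drum ~ 174.23562924178253
the job is handed in; nothing more can be done
0.33133014661874893 None
```

I lifted the red handle out of the bin and pushed it fully home in the orange socket. I then cranked the drum one full turn forward and about 220° back, logging the crank force, and finished with the heavy side at the bottom.

- **Heavy side:** the load's pull at the handle was about 4 N, on top of about 6.3 N of friction. The fits put the heavy side lowest with the socket at about 173°, with most estimates between 171° and 175°. It therefore lies nearly under the socket.
- **Final position:** the bolts in the wrist picture put the drum at about 174°, within about 2° of that target. The balance weight belongs on the opposite side, roughly across from the socket.
- **At hand-in (22.7 s):** the handle was seated and gripped (opening reading 0.33–0.34 of full). The arm was still and pressing along the axle with only about 3 N. The scene picture showed everything else where it was.
- **Checks that disagreed:**
  - Forward and reverse passes differed by about 7° before allowing for the play of the handle in the socket, and about 1.5° after.
  - While cranking uphill the collar pressed with up to 17 N. That made those forces noisier, and the fits without them came out 2–3° lower (171–173°).
  - The measured friction came out slightly above the 0.29 N m you gave, at about 0.34 N m.

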